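# Restock the nurses' station: rotate the tablet bottles, top up the tape column

### The arm

A 6-joint arm with a two-finger parallel gripper is mounted at the origin on the work surface. World frame = base frame: x ahead of the robot, y to its left, z up, the work surface at z = 0. Lengths are in mm, angles in degrees, forces in N, time in s.
With the tool pointing down it reaches from about 300 to 1000 mm from the base axis. Payload 5.1 kg.
Tool frame: the origin (TCP) lies midway between the tips of the shut fingers; the grasp point (between the pads) lies 19 mm behind it; z points along the fingers, y is the direction in which the jaws open and shut (so a half turn about z gives the same grasp; the last joint's range is limited). The gripper opens to 95 mm and grips with 3 to 60 N. Pads are 20 mm wide; open, the fingers measure 119 mm over their backs; the gripper's body (75 mm by 180 mm) begins 59 mm behind the grasp point.
Start: joints at [62.418, 7.093, 94.555, -0, 78.352, -4.733], TCP at [252.422, 598.972, 214.656] pointing down, gripper open.
Joint ranges: [-149.61, 149.61], [-58.7, 133.49], [1.44, 155.28], [-77.14, 257.14], [18.33, 153.61], [-166.67, 166.67]. Speed limits (degrees/s): [147.25, 147.25, 180, 180, 180, 180].

### API

Orientations are given as [roll, pitch, yaw] about the fixed x, y, z axes, in that order (R = Rz(yaw) Ry(pitch) Rx(roll)).
In Python, from cell import monitor, imaging, order gives the robot as it stands.
- The arm moves only by the tool servo_tool, never from a script. Its argument "moves" is a list of rows, each a list of 4 numbers: the shift along the world's x, y, z in mm, then the turn about the world's z in degrees. A call has exactly 5 rows; each row shifts and turns the commanded pose from where the row before left it; what a row does not reach is not made up. A row lasts 1/12 s, in which the tool goes at most 41.7 mm and 7.16 degrees, less where a joint would pass 70% of its speed; a pose out of reach is approached as far as the arm can. A call is refused whole if a number of a shift passes 41.7 or a number of a turn 7.16, either way. A call with a gripper value outside its range is refused whole. "hand" is the gripper's target within -1 to 1 (shut at 1, half-way at 0, fully open at -1), set as the call begins (left out, the last holds). The fingers move at their own pace and stop on an object; "newtons" is the grip in N (left out, the last holds). Time passes only in rows, so rows that do not move let the fingers close, or fill a call up. It gives the time, the measured TCP pose, the force and the opening at its end, in the units of the state.
- monitor.observe(): the state, without advancing time (a new reading comes with each control period).
- imaging.camera(name): name is "scene" or "top"; returns a dict with "img" (480x640x3 uint8, red, green, blue), "intrinsics" (3x3 intrinsics, pixels), "R" (3x3) and "t" (3): a world point X has camera coordinates R X + t. Camera axes: x right, y down, z forward; pixel columns grow to the right and rows downward; lengths in mm; the calibration is good to about 2 mm. A picture is of the moment at which its call begins. There is no depth.
- order.finish_job(): hands the job in, once; it reports no verdict.
The state is a dict: "clock": time; "joint_positions": joint angles; "qd": joint speeds; "effort": joint torques, N m; "tool_pos": TCP position; "ee_rot": TCP orientation; "contact_force": force on the tool from outside, world axes, zero at the start; "moment": the same for the moment, N m; "finger_gap": opening from 0.0 (shut) to 1.0 (fully open).
Only numpy, scipy, OpenCV 4.12 (cv2) and the standard library are available. Lean on these libraries where they do the work, as an engineer would, in place of code of your own. Each camera call takes 0.05 s, during which the arm holds its last target.

### The job

Please restock this station: first draw the two older bottles in the shelf lane forward, so that the first stands at the front lip with the other close behind it, then stand all the new bottles from the delivery tray behind them in the same lane, in one close row without gaps. Also top up the tape column: take off its cap, lay spare rolls flat inside until the top of the stack is level with the black line, leaving any roll too many flat on the counter, and put the cap back on, plug down and fully home. Do not disturb the other things.

Things in the scene. Friction and masses are not known exactly. Their poses are not given: they have to be found in the camera images.
- shelf: Low two-lane counter shelf (fixed), open above. Origin on the counter, mid-width, at the inner face of the front lip (robot's side); x runs back along the lanes, z up. Lanes 52 mm wide, 250 mm deep to a back panel 75 mm high; floor 10 mm above the counter, side guides and lip 12 mm above the floor. Centre line of the bottle lane y = -42 mm, of the carton lane y = +42 mm.
- lane_front (a point): point on the floor of the bottle lane, on its centre line, at the inner face of the front lip
- lane_back (a point): point on the floor of the bottle lane, on its centre line, at the back panel
- tray: Cardboard delivery tray (fixed) with the new bottles in a row along its x axis, places 70 mm apart. Origin on the counter below the far bottle's place; inside 98 mm wide (y, +-49 mm), from x = -192 mm to x = +102 mm, floor 4 mm thick, rim 20 mm high.
- column: Clear tape column (fixed), origin on the counter on its axis, z up. Base 88 mm wide, 8 mm thick; on it two curved clear walls (at +x and -x), inner radius 29, outer 32 mm, up to 122 mm above the counter. Open slots 42 mm wide at +y and -y, full height, let fingers reach down beside a roll. Rolls lie flat in it, stacked on the base; one or two at the start.
- fill_line (a point): centre of the black fill line that is drawn round the column 108 mm above the counter (100 mm above the base: four rolls)
- cap_knob (a point): Grey push-in cap that sits on the column at the start: plug 53 mm wide and 8 mm deep, flange 72 mm wide and 4 mm thick on top of it (rests on the column's rim), knob 28 mm wide and 32 mm high on top; 50 g. The point is at the middle of the knob, 28 mm above the plug's underside, 16 mm above the flange's top; z up along the axis, plug below.
- old1_mid (a point): Amber tablet bottle with white screw cap: body 44 mm wide and 60 mm high, cap 40 mm wide, 80 mm high in all, about 0.1 kg. The point is on its axis half-way up (40 mm above its foot), z up along the axis. Older stock: stands back in the shelf's bottle lane.
- old2_mid (a point): Amber tablet bottle with white screw cap: body 44 mm wide and 60 mm high, cap 40 mm wide, 80 mm high in all, about 0.1 kg. The point is on its axis half-way up (40 mm above its foot), z up along the axis. Older stock: stands back in the shelf's bottle lane.
- new1_mid (a point): Amber tablet bottle with white screw cap: body 44 mm wide and 60 mm high, cap 40 mm wide, 80 mm high in all, about 0.1 kg. The point is on its axis half-way up (40 mm above its foot), z up along the axis. New stock: stands in the delivery tray. May be absent (two or three of the three are there).
- new2_mid (a point): Amber tablet bottle with white screw cap: body 44 mm wide and 60 mm high, cap 40 mm wide, 80 mm high in all, about 0.1 kg. The point is on its axis half-way up (40 mm above its foot), z up along the axis. New stock: stands in the delivery tray. May be absent (two or three of the three are there).
- new3_mid (a point): Amber tablet bottle with white screw cap: body 44 mm wide and 60 mm high, cap 40 mm wide, 80 mm high in all, about 0.1 kg. The point is on its axis half-way up (40 mm above its foot), z up along the axis. New stock: stands in the delivery tray. May be absent (two or three of the three are there).
- roll1_mid (a point): Beige roll of surgical tape, a disc 52 mm wide and 25 mm thick with a small core hole, about 40 g. The point is at its centre, z along its axis. Lies in the column at the start.
- roll2_mid (a point): Beige roll of surgical tape, a disc 52 mm wide and 25 mm thick with a small core hole, about 40 g. The point is at its centre, z along its axis. Lies on roll1 in the column at the start, or is absent.
- roll3_mid (a point): Beige roll of surgical tape, a disc 52 mm wide and 25 mm thick with a small core hole, about 40 g. The point is at its centre, z along its axis. A spare: lies flat on the counter near the column.
- roll4_mid (a point): Beige roll of surgical tape, a disc 52 mm wide and 25 mm thick with a small core hole, about 40 g. The point is at its centre, z along its axis. A spare: lies flat on the counter near the column.
- roll5_mid (a point): Beige roll of surgical tape, a disc 52 mm wide and 25 mm thick with a small core hole, about 40 g. The point is at its centre, z along its axis. A spare: lies flat on the counter near the column.
- carton1: Bystander, loose, not to be moved: white dressing carton, 60 x 44 x 28 mm, in the other lane of the shelf. Origin at the centre of its underside.
- carton2: Bystander, loose, not to be moved: the same, behind carton1; may be absent. Origin at the centre of its underside.
- gauze_box: Bystander, loose, not to be moved: white gauze box, 48 x 70 x 28 mm, in the far end of the delivery tray; may be absent. Origin at the centre of its underside.
- med_cup: Bystander, loose, not to be moved: small steel medicine cup, 36 mm wide, 30 mm high, among the spare rolls. Origin at the centre of its underside.
- sanitiser: Bystander, loose, not to be moved: white pump bottle, 64 mm wide, 165 mm high. Origin at the centre of its underside.
- pen_pot: Bystander, loose, not to be moved: grey pot of pens, 72 mm wide, about 150 mm high with the pens. Origin at the centre of its underside.

How it is judged:
By the outcome, as a careful person would: the job done as asked, in the order asked, and still so for the second after the job is handed in, with the robot touching nothing.
Of new1, new2, new3 only 2 to 3 are there at a start; the rules pass over those that are not, and their reading is None.
Of roll2, gauze_box, carton2 only 1 to 2 are there at a start; the rules pass over those that are not, and their reading is None.
At some moment in a run one of roll3, roll4, roll5 may be knocked a few centimetres aside while the robot is not near it.
It also fails if it takes over 208 s, if anything falls off the work surface, if the arm or the gripper's body presses on something with over 40 N, if the wrist force passes 120 N, or if a joint passes its speed limit or range.

## Working session

There is one attempt and no reset: what is moved stays moved. The work goes in short steps, Python scripts to look and compute and a tool call to move; the robot and the scene stay as the last step left them, time stands still between calls to the robot, and variables do not carry over. Pictures are saved under pics/ and viewed, and the job is handed in when it is done.

Besides the shell and the picture viewer there is one more tool, called after ">>>" by a JSON object that holds its "op" and its "data", one argument or row to a line. servo_tool: Moves the arm, as the interface text tells. Its arguments: {"type":"object","properties":{"moves":{"type":"array"},"hand":{"type":"number"},"newtons":{"type":"number"}},"required":["moves"]}

```bash
ls; mkdir -p pics; python3 - <<'E'
from cell import monitor, imaging, order
import cv2
print(monitor.observe())
for n in ("scene","top"):
    c=imaging.camera(n); cv2.imwrite(f"pics/{n}0.png",c["img"][:,:,::-1]); print(n,c["intrinsics"],c["R"],c["t"])
E
```

```text
pics
{'clock': 0.0, 'joint_positions': array([ 6.24164794e+01,  7.13457351e+00,  9.46307912e+01,  7.45380745e-04,
        7.83513989e+01, -4.73299033e+00]), 'qd': array([ 0.04308181, -0.06772841, -0.06759918, -0.08298365,  0.04735058,
       -0.03291172]), 'effort': array([-4.08782389e-04, -4.17612469e+01, -3.59923697e+01,  7.73263257e-02,
        4.93487273e-02, -1.94245408e-04]), 'tool_pos': array([252.15376273, 598.42822727, 213.40882085]), 'ee_rot': array([-1.79883695e+02, -1.03616651e-02,  1.57149308e+02]), 'contact_force': array([-1.15367087,  0.71041914, -0.90521251]), 'moment': array([0.03034896, 0.01766824, 0.01184685]), 'finger_gap': 1.0017005504629877}
scene [[480.02718443   0.         321.0027455 ]
 [  0.         480.02718443 238.65384156]
 [  0.           0.           1.        ]] [[ 0.79855979  0.6018145   0.01102604]
 [ 0.40845028 -0.52834387 -0.74432595]
 [-0.44212061  0.59889236 -0.66772547]] [-452.3734244  -136.45436646 1449.34239489]
top [[534.13281892   0.         315.1356433 ]
 [  0.         534.13281892 241.1164813 ]
 [  0.           0.           1.        ]] [[-7.88039604e-02 -9.96889832e-01 -7.73201895e-04]
 [-9.70907943e-01  7.69259751e-02 -2.26760140e-01]
 [ 2.26114357e-01 -1.71188892e-02 -9.73950328e-01]] [  35.12509684  577.82379811 1146.18797818]
```

View pics/scene0.png

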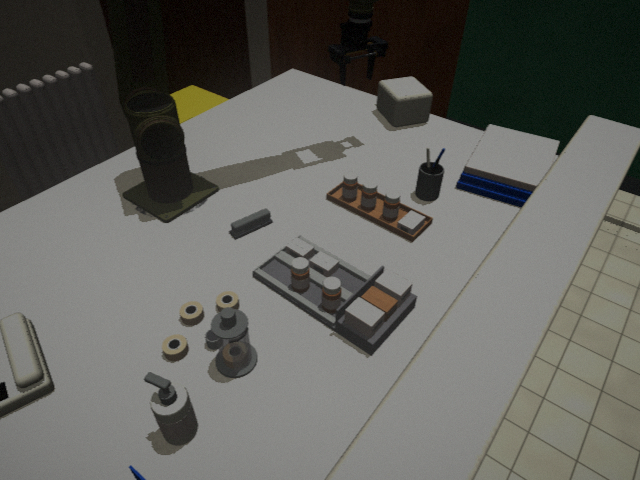

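View pics/top0.png

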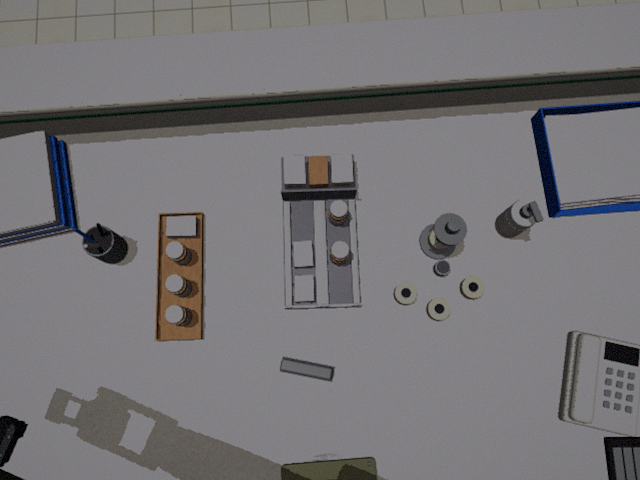

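```bash
python3 - <<'E'
import cv2
a=cv2.imread("pics/scene0.png");b=cv2.imread("pics/top0.png")
def crop(i,x0,y0,w,h,s,n): cv2.imwrite(n,cv2.resize(i[y0:y0+h,x0:x0+w],None,fx=s,fy=s,interpolation=cv2.INTER_CUBIC))
crop(a,140,220,160,150,5,"pics/c1.png")
crop(a,240,160,200,150,4,"pics/c2.png")
crop(b,380,180,180,150,4,"pics/c3.png")
crop(b,140,140,240,210,3.3,"pics/c4.png") if False else crop(b,140,145,240,200,3,"pics/c4.png")
E
```

```text
(no output)
```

View pics/c1.png

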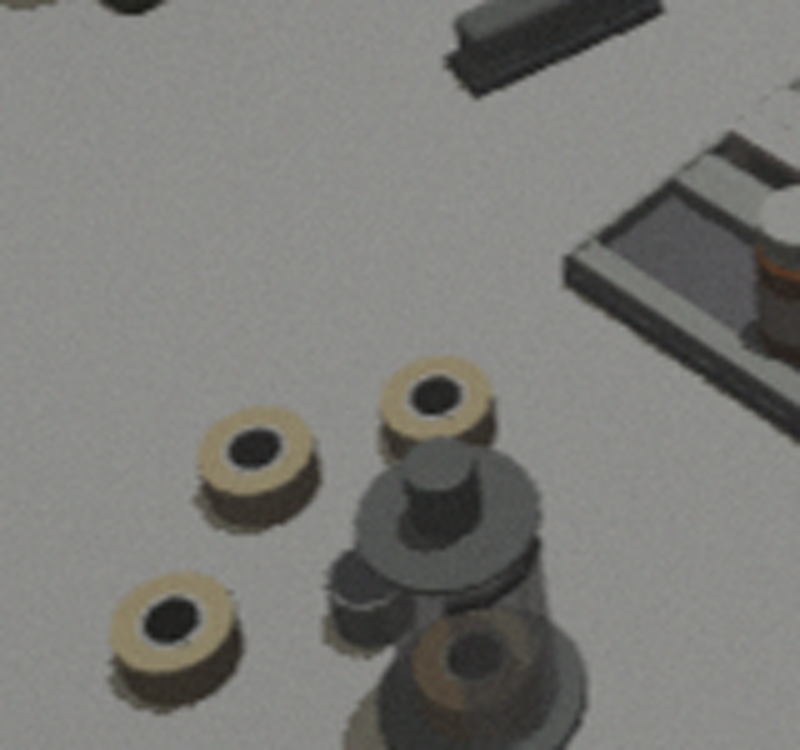

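View pics/c2.png

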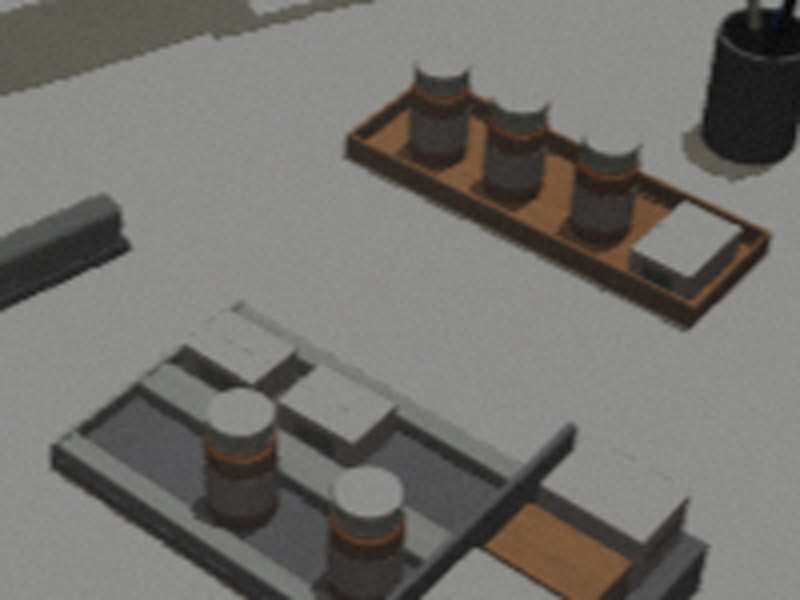

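View pics/c3.png

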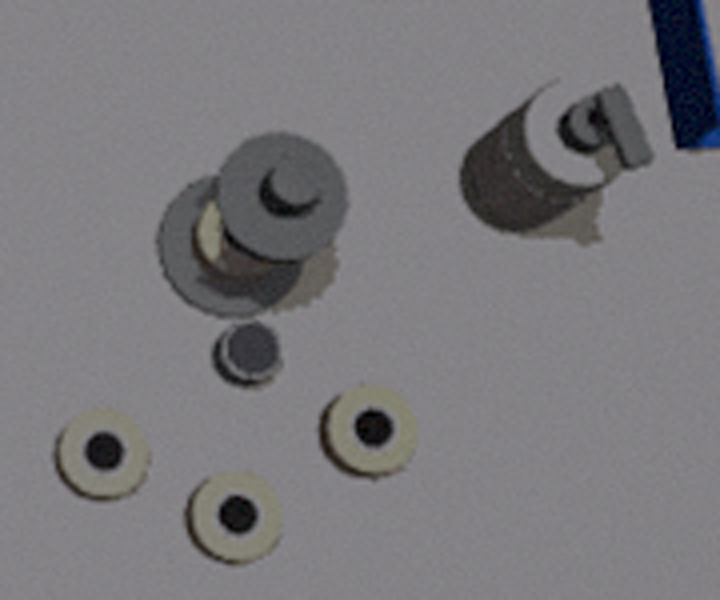

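View pics/c4.png

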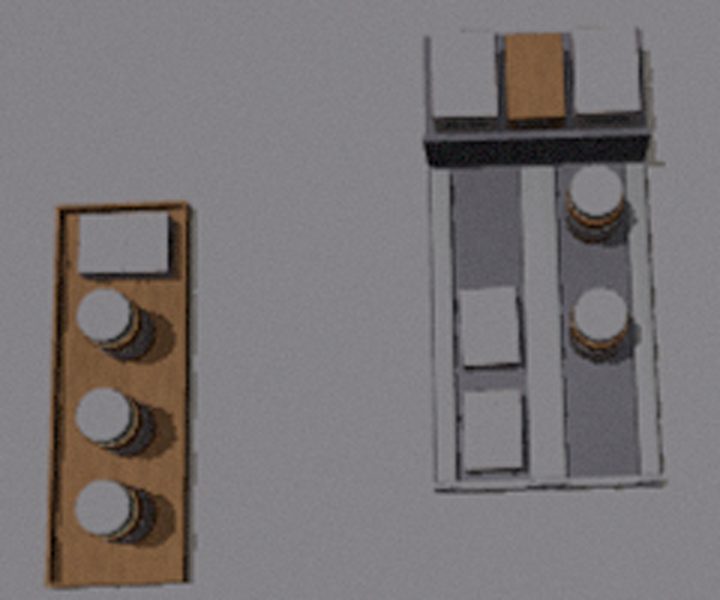

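```bash
cat > h.py <<'E'
from cell import monitor, imaging, order
import numpy as np, cv2
def cam(n):
    c=imaging.camera(n); return c
def ray(c,p):
    K=c["intrinsics"];R=c["R"];t=c["t"]
    d=R.T@np.linalg.solve(K,[p[0],p[1],1.]); return -R.T@t, d/np.linalg.norm(d)
def onz(c,p,z):
    o,d=ray(c,p); return o+d*(z-o[2])/d[2]
def tri(c1,p1,c2,p2):
    P1=c1["intrinsics"]@np.c_[c1["R"],c1["t"]];P2=c2["intrinsics"]@np.c_[c2["R"],c2["t"]]
    X=cv2.triangulatePoints(P1,P2,np.float64(p1).reshape(2,1),np.float64(p2).reshape(2,1)).ravel();X=X[:3]/X[3]
    return X, np.linalg.norm(proj(c1,X)-p1),np.linalg.norm(proj(c2,X)-p2)
def proj(c,X):
    q=c["intrinsics"]@(c["R"]@X+c["t"]); return q[:2]/q[2]
def blobs(img,m,lo=30,hi=1500):
    m=m.astype(np.uint8)
    n,l,s,cc=cv2.connectedComponentsWithStats(m)
    return [(cc[i].round(1).tolist(),s[i].tolist()) for i in range(1,n) if lo<=s[i][4]<=hi]
def save(n,img,box=None,s=1):
    i=img[:,:,::-1]
    if box: x,y,w,h=box; i=cv2.resize(i[y:y+h,x:x+w],None,fx=s,fy=s,interpolation=cv2.INTER_CUBIC)
    cv2.imwrite(f"pics/{n}.png",i)
E
python3 - <<'E'
from h import *
a=cv2.imread("pics/scene0.png");b=cv2.imread("pics/top0.png")
for n,i in(("scene",a),("top",b)):
    g=i.min(2)
    for lbl,p in (("scene",[(228,301),(300,265),(332,285),(320,260),(350,180)]),("top",[(340,250),(338,208),(175,285),(300,250),(405,295),(448,225),(330,300)])):
        if lbl==n: print(n,[(q,i[q[1],q[0]].tolist()) for q in p])
    hsv=cv2.cvtColor(i,cv2.COLOR_BGR2HSV)
    roll=(hsv[...,1]>50)&(hsv[...,0]>15)&(hsv[...,0]<32)&(hsv[...,2]>110)
    print(n,"rolls",blobs(i,roll,60))
    for th in (165,180,195):
        print(n,th,blobs(i,g>th,100,900))
E
```

```text
scene [((228, 301), [34, 34, 35]), ((300, 265), [137, 140, 140]), ((332, 285), [136, 140, 140]), ((320, 260), [140, 142, 144]), ((350, 180), [55, 60, 62])]
scene rolls [([195.0, 101.8], [171, 85, 59, 39, 1135]), ([226.7, 299.4], [216, 291, 22, 17, 166]), ([190.5, 309.9], [180, 302, 23, 17, 184]), ([173.7, 344.2], [162, 335, 25, 19, 220])]
scene 165 []
scene 180 []
scene 195 []
top [((340, 250), [134, 130, 131]), ((338, 208), [130, 128, 128]), ((175, 285), [131, 130, 130]), ((300, 250), [134, 131, 131]), ((405, 295), [24, 25, 27]), ((448, 225), [83, 84, 79]), ((330, 300), [103, 97, 98])]
top rolls []
top 165 []
top 180 []
top 195 []
```

```bash
python3 - <<'E'
from h import *
a=cv2.imread("pics/scene0.png");b=cv2.imread("pics/top0.png")
b2=cv2.medianBlur(b,3);a2=cv2.medianBlur(a,3)
print("top counter",b2[300,240],b2[380,500],"scene counter",a2[230,200],a2[300,450])
for th in (112,118,122,126):
    print("top",th,[x for x in blobs(b,b2.min(2)>th,60,900) if 140<x[0][0]<380 and 140<x[0][1]<350])
for th in (122,128,133):
    print("scene",th,[x for x in blobs(a,a2.min(2)>th,40,900) if 240<x[0][0]<440 and 160<x[0][1]<350])
h=cv2.cvtColor(b2,cv2.COLOR_BGR2HSV); print(h[290,396:402].tolist(),h[304,430].tolist(), h[265,300])
r=(h[...,1]>35)&(h[...,0]>18)&(h[...,0]<40)&(h[...,2]>80)
print("rolls",[x for x in blobs(b,r,60,900)])
E
```

```text
top counter [134 130 131] [131 129 131] scene counter [138 141 141] [138 141 141]
top 112 [([338.4, 207.6], [330, 200, 17, 16, 212]), ([180.8, 225.6], [166, 216, 30, 20, 551]), ([302.8, 253.3], [293, 241, 20, 26, 460]), ([339.7, 249.0], [332, 241, 17, 17, 230]), ([173.9, 249.3], [166, 242, 17, 16, 221]), ([173.8, 282.8], [166, 275, 17, 17, 232]), ([303.8, 287.9], [294, 275, 20, 26, 489]), ([173.6, 313.5], [165, 305, 18, 18, 239])]
top 118 [([338.4, 207.7], [331, 200, 16, 16, 203]), ([353.7, 254.2], [349, 200, 10, 105, 491]), ([180.6, 225.3], [166, 216, 29, 19, 514]), ([302.5, 253.1], [293, 241, 20, 25, 426]), ([339.8, 249.0], [332, 241, 17, 17, 214]), ([173.8, 249.4], [166, 242, 17, 16, 213]), ([173.7, 282.5], [166, 275, 17, 16, 219]), ([303.5, 287.6], [295, 275, 19, 26, 448]), ([173.6, 313.5], [166, 306, 16, 17, 223])]
top 122 [([338.3, 207.8], [331, 201, 16, 15, 198]), ([353.7, 254.0], [349, 200, 10, 104, 463]), ([180.6, 225.4], [166, 216, 29, 19, 513]), ([302.5, 253.0], [294, 241, 18, 25, 420]), ([173.8, 249.2], [166, 242, 16, 16, 204]), ([339.8, 248.9], [332, 242, 16, 15, 204]), 
[... 714 characters left out ...]
262.5], [292, 257, 16, 12, 143]), ([331.5, 282.4], [324, 277, 16, 12, 161]), ([364.6, 311.1], [347, 298, 37, 28, 542])]
scene 128 [([411.1, 219.2], [399, 211, 25, 17, 239]), ([323.9, 260.2], [311, 252, 27, 18, 264]), ([299.6, 262.6], [292, 258, 16, 10, 133]), ([331.5, 282.4], [324, 277, 16, 12, 153]), ([364.5, 311.1], [347, 298, 36, 28, 531])]
scene 133 [([411.2, 219.3], [400, 212, 23, 16, 219]), ([323.9, 260.1], [312, 252, 25, 17, 246]), ([299.6, 262.6], [293, 258, 15, 10, 122]), ([331.6, 282.6], [324, 277, 16, 12, 143]), ([364.5, 311.2], [347, 298, 36, 27, 483])]
[[24, 19, 133], [27, 19, 133], [25, 23, 133], [27, 21, 133], [26, 16, 131], [126, 11, 114]] [24, 27, 132] [138   9 136]
rolls []
```

```bash
python3 - <<'E'
from h import *
b=imaging.camera("top");a=imaging.camera("scene")
def T(z,p): return onz(b,p,z).round(1)
for n,p,z in (("old2",(338.3,207.8),90),("old1",(339.8,249),90),("new_far",(173.8,249.2),84),("new_m",(173.6,282.6),84),("new_n",(173.6,313.5),84)):
    X=T(z,p); print(n,X,proj(a,X).round(1))
for p,q in (((339.8,249),(299.5,262.5)),((338.3,207.8),(331.5,282.4))): print(tri(b,p,a,q))
i=cv2.medianBlur(b["img"],3)
h=cv2.cvtColor(i,cv2.COLOR_RGB2HSV)
r=(h[...,1]>13)&(h[...,0]>15)&(h[...,0]<40)&(h[...,2]>110)
r[:, :380]=0; r[:,490:]=0; r[:200]=0;r[330:]=0
r=cv2.morphologyEx(r.astype(np.uint8),cv2.MORPH_CLOSE,np.ones((9,9)))
br=blobs(i,r,100,900);print(br)
i2=cv2.medianBlur(a["img"],3);h2=cv2.cvtColor(i2,cv2.COLOR_RGB2HSV)
r=(h2[...,1]>50)&(h2[...,0]>15)&(h2[...,0]<32)&(h2[...,2]>105);r[:270]=0
r=cv2.morphologyEx(r.astype(np.uint8),cv2.MORPH_CLOSE,np.ones((11,11)))
sr=blobs(i2,r,60,900);print(sr)
for x in br:
    X=onz(b,x[0],25); print(X.round(1),proj(a,X).round(1))
    s=min(sr,key=lambda s:np.hypot(*(np.array(s[0])-proj(a,X)))); print(" tri",tri(b,x[0],a,s[0]))
save("t_shelf",b["img"],(275,145,95,170),4.4/1.25)
save("t_shelf2",b["img"],(275,185,95,130),6)
E
```

```text
old2 [646.2 -68.4  90. ] [331.6 282.3]
old1 [551.1 -63.3  90. ] [299.6 262.5]
new_far [581.1 305.2  84. ] [392.4 193.9]
new_m [506.  307.1  84. ] [369.7 183.8]
new_n [438.3 308.4  84. ] [350.2 175.2]
(array([551.00382479, -63.32626669,  90.09566361]), np.float64(0.05017893243117474), np.float64(0.05968318334715926))
(array([646.14011864, -68.47170571,  89.77304304]), np.float64(0.05511364233845449), np.float64(0.06961698433866818))
[([473.0, 286.6], [463, 276, 22, 23, 394]), ([406.2, 292.5], [395, 282, 23, 22, 309]), ([439.2, 308.5], [429, 298, 22, 23, 398])]
[([226.6, 299.3], [216, 291, 23, 17, 283]), ([190.5, 309.7], [180, 302, 23, 17, 297]), ([173.9, 344.1], [162, 335, 26, 19, 362])]
[ 452.4 -365.3   25. ] [173.9 344.1]
 tri (array([ 452.42696267, -365.31867983,   25.06609086]), np.float64(0.004176774202628161), np.float64(0.0056121036209372905))
[ 451.  -210.4   25. ] [226.3 299.5]
 tri (array([ 451.20123172, -210.01698261,   25.3713938 ]), np.float64(0.1566990441321018), np.float64(0.19270134585350926))
[ 408.6 -281.1   25. ] [190.3 309.7]
 tri (array([ 408.73151643, -281.01092623,   24.93635292]), np.float64(0.07160929797624457), np.float64(0.08927298261128332))
```

View pics/t_shelf.png

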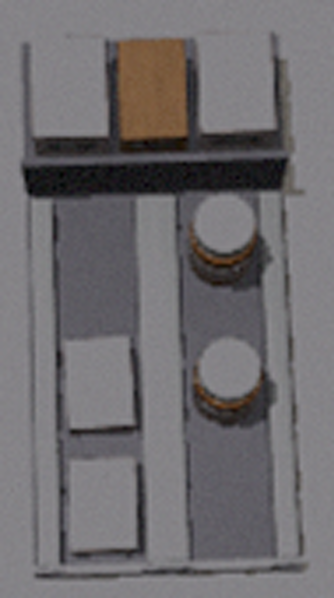

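```bash
python3 - <<'E'
from h import *
b=imaging.camera("top");g=cv2.medianBlur(b["img"],3).min(2).astype(int)
for r in (200,225,235,270,280,290,295): print(r,g[r,278:366].tolist())
for c in (310,320,335,345): print(c,g[296:314,c].tolist(), g[190:204,c].tolist())
E
```

```text
200 [130, 130, 130, 128, 119, 90, 50, 28, 28, 30, 36, 37, 37, 38, 36, 33, 33, 41, 41, 41, 42, 42, 48, 64, 66, 66, 66, 67, 67, 68, 68, 68, 67, 71, 71, 72, 84, 86, 93, 93, 94, 93, 90, 90, 92, 92, 67, 65, 65, 77, 85, 86, 86, 86, 87, 88, 102, 103, 107, 116, 116, 117, 116, 116, 99, 89, 87, 86, 83, 83, 90, 100, 125, 122, 122, 112, 95, 95, 95, 112, 112, 111, 111, 131, 131, 131, 131, 132]
225 [130, 130, 130, 130, 124, 122, 123, 128, 131, 130, 129, 118, 70, 70, 92, 92, 91, 91, 91, 91, 90, 91, 91, 91, 91, 91, 91, 90, 90, 90, 90, 91, 89, 89, 87, 87, 102, 130, 131, 130, 130, 129, 129, 130, 131, 130, 129, 103, 90, 88, 90, 89, 86, 86, 86, 68, 47, 37, 37, 37, 37, 37, 34, 34, 46, 49, 50, 50, 48, 48, 58, 83, 128, 128, 127, 126, 124, 109, 107, 111, 130, 130, 130, 130, 129, 131, 132, 132]
235 [130, 130, 131, 130, 129, 112, 112, 131, 131, 132, 130, 128, 101, 95, 93, 93, 92, 92, 92, 91, 91, 92, 91, 91, 91, 90, 89, 90, 92, 92, 92, 91, 90, 90, 88, 91, 99, 131, 132, 130, 130, 130, 131, 131, 130, 131, 128, 112, 88, 87, 88, 88, 89, 89, 89, 89, 88, 88, 89, 90, 90, 90, 89, 90, 89, 88, 87, 87, 88, 88, 87, 87, 10
[... 1618 characters left out ...]
91, 91, 91, 92, 92, 93, 92, 91, 91, 93, 106, 131, 132, 131, 130, 128, 106, 106, 128, 131, 131, 132, 131]
310 [130, 130, 131, 130, 116, 58, 58, 89, 105, 125, 125, 107, 107, 133, 133, 131, 131, 130] [80, 46, 21, 21, 21, 21, 19, 19, 21, 27, 67, 88, 88, 88]
320 [130, 130, 130, 130, 130, 131, 130, 130, 129, 127, 92, 92, 97, 132, 132, 130, 130, 130] [79, 25, 23, 24, 24, 24, 24, 22, 28, 34, 90, 126, 128, 126]
335 [93, 93, 93, 93, 93, 93, 95, 101, 119, 119, 113, 109, 109, 132, 132, 130, 130, 130] [63, 24, 23, 24, 27, 23, 24, 24, 28, 56, 103, 128, 132, 130]
345 [91, 91, 93, 93, 93, 92, 94, 102, 127, 127, 104, 104, 110, 130, 131, 131, 131, 131] [46, 27, 24, 25, 22, 23, 23, 28, 33, 69, 86, 90, 91, 116]
```

```bash
python3 - <<'E'
from h import *
b=imaging.camera("top")
C=-b["R"].T@b["t"];print("cam",C)
f=lambda p,z:onz(b,p,z)[:2]
E={}
for n,p,q,z in (("spineR",(325.1,235),(327.5,295),22),("spineL",(314.4,235),(316.4,295),22),("guideRin",(350.0,235),(352.8,295),22),("guideRout",(355.6,235),(358.5,295),22),("Lout",(283.3,235),(284.3,295),22),("lip_in_top",(320,304.5),(345,303.5),22)):
    P,Q=f(p,z),f(q,z);d=P-Q;print(n,P.round(1),Q.round(1),"yaw",np.degrees(np.arctan2(d[1],d[0])).round(2))
print("lip bottom ", f((335,303.0),10),f((335,303.6),22), f((335,305.5),22))
# back panel: lower front edge at floor z=10, and upper edge z=85?
for c,r in((335,199.5),(310,199.8)): print("back base",f((c,r),10),f((c,r),22))
E
```

```text
cam [ 304.61215398   10.18765781 1247.38472121]
spineR [602. -36.] [459.9 -29.7] yaw -2.54
spineL [604.  -10.8] [461.9  -4.2] yaw -2.65
guideRin [597.4 -94.6] [455.3 -87.7] yaw -2.77
guideRout [ 596.3 -107.8] [ 454.3 -100.8] yaw -2.81
Lout [609.8  62.4] [467.8  69.4] yaw -2.82
lip_in_top [439.5 -10.7] [437.3 -68. ] yaw 87.76
lip bottom  [441.551646   -45.82787491] [438.85332448 -45.16468579] [434.51864156 -44.78522272]
back base [691.27391439 -67.68884594] [687.5241177  -66.93360949]
back base [695.30355353  -7.25819009] [691.51467792  -7.08900247]
```

>>> {"op": "servo_tool", "data": {
  "moves": [
    [15,-33.1,0,1],
    [15,-33.1,0,1],
    [15,-33.1,0,1],
    [15,-33.1,0,1],
    [15,-33.1,0,1]
  ],
  "hand": -0.5,
  "newtons": 12
}}

```text
clock: 0.72
tool_pos: [327.7, 432.0, 214.6]
ee_rot: [180.0, 0.0, 162.2]
contact_force: [0.3, 0.3, 0.0]
finger_gap: 0.761
```

>>> {"op": "servo_tool", "data": {
  "moves": [
    [15,-33.1,0,1],
    [15,-33.1,0,1],
    [15,-33.1,0,1],
    [15,-33.1,0,1],
    [15,-33.1,0,1]
  ]
}}

```text
clock: 1.13
tool_pos: [402.7, 266.3, 214.8]
ee_rot: [180.0, 0.0, 167.2]
contact_force: [0.4, 1.0, 0.1]
finger_gap: 0.75
```

>>> {"op": "servo_tool", "data": {
  "moves": [
    [15,-33.1,0,1],
    [15,-33.1,0,1],
    [15,-33.1,0,1],
    [15,-33.1,0,1],
    [15,-33.1,0,1]
  ]
}}

```text
clock: 1.55
tool_pos: [477.8, 100.7, 214.9]
ee_rot: [180.0, 0.0, 172.2]
contact_force: [0.9, 0.1, 0.2]
finger_gap: 0.749
```

>>> {"op": "servo_tool", "data": {
  "moves": [
    [15,-33.1,-4,1],
    [15,-33.1,-4,1],
    [15,-33.1,-4,1],
    [14,-33.1,-4,1],
    [14,-33.1,-4,1.1]
  ]
}}

```text
clock: 1.97
tool_pos: [550.9, -64.9, 194.6]
ee_rot: [180.0, 0.0, 177.3]
contact_force: [-0.1, 0.7, 0.9]
finger_gap: 0.749
```

>>> {"op": "servo_tool", "data": {
  "moves": [
    [0,0,-20,0],
    [0,0,-20,0],
    [0,0,0,0],
    [0,0,0,0],
    [0,0,0,0]
  ]
}}

```text
clock: 2.38
tool_pos: [550.8, -62.8, 155.7]
ee_rot: [-180.0, 0.1, 177.3]
contact_force: [-0.1, -0.1, 0.1]
finger_gap: 0.75
```

>>> {"op": "servo_tool", "data": {
  "moves": [
    [0,0,-30,0],
    [0,0,-30,0],
    [0,0,-30,0],
    [0,-0.3,-15,0],
    [0,0,-8,0]
  ]
}}

```text
clock: 2.8
tool_pos: [549.7, -62.6, 40.5]
ee_rot: [180.0, -0.1, 177.3]
contact_force: [-0.3, -0.2, 0.1]
finger_gap: 0.75
```

>>> {"op": "servo_tool", "data": {
  "moves": [
    [0,0,0,0],
    [0,0,0,0],
    [0,0,0,0],
    [0,0,0,0],
    [0,0,0,0]
  ],
  "hand": 1
}}

```text
clock: 3.22
tool_pos: [551.7, -63.5, 43.4]
ee_rot: [-180.0, 0.2, 177.3]
contact_force: [-0.9, 0.7, 7.9]
finger_gap: 0.46
```

```bash
python3 - <<'E'
from h import *
print(monitor.observe())
a=cam("scene");save("g1",a["img"],(230,180,180,170),4)
E
```

```text
{'clock': 3.2167, 'joint_positions': array([-1.21083287e+01,  4.91974572e+00,  1.14531654e+02,  1.29031685e-03,
        6.03737405e+01, -9.93655929e+01]), 'qd': array([-0.01999969, -0.05095837,  0.10956471, -0.0484468 , -0.21507756,
       -0.03648357]), 'effort': array([ 2.36638344e-02, -3.49789059e+01, -3.11213815e+01, -9.10511613e-02,
        9.45042400e-02,  1.06060575e-03]), 'tool_pos': array([551.66115439, -63.52434871,  43.39570151]), 'ee_rot': array([-1.79972653e+02,  1.72711308e-01,  1.77256669e+02]), 'contact_force': array([-0.88337612,  0.68416314,  7.85137723]), 'moment': array([ 0.1379461 , -0.16232435, -0.02059702]), 'finger_gap': 0.4602891815631457}
```

View pics/g1.png

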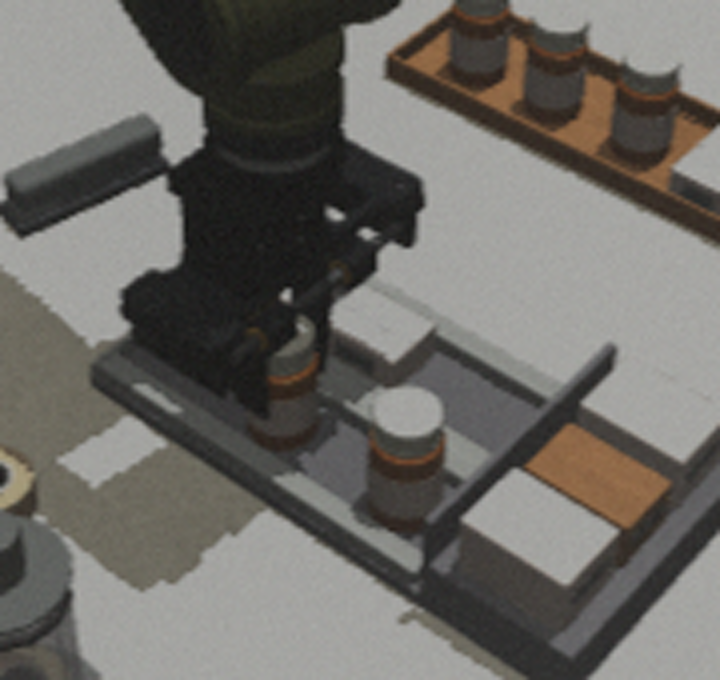

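>>> {"op": "servo_tool", "data": {
  "moves": [
    [0,0,5,0],
    [-10,0.5,2,0],
    [-25,1.2,0,0],
    [-25,1.2,0,0],
    [-20,0.9,0,0]
  ]
}}

```text
clock: 3.68
tool_pos: [467.9, -59.2, 48.0]
ee_rot: [180.0, -0.1, 177.3]
contact_force: [-0.3, -1.1, -0.0]
finger_gap: 0.461
```

>>> {"op": "servo_tool", "data": {
  "moves": [
    [-4,0.2,0,0],
    [0,0,-3,0],
    [0,0,0,0],
    [0,0,0,0],
    [0,0,0,0]
  ]
}}

```text
clock: 4.1
tool_pos: [467.5, -59.5, 46.0]
ee_rot: [-180.0, 0.0, 177.3]
contact_force: [-0.5, 0.3, -0.6]
finger_gap: 0.462
```

```bash
python3 - <<'E'
from h import *
a=cam("scene");save("g2",a["img"],(230,180,180,170),4)
E
```

```text
(no output)
```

View pics/g2.png

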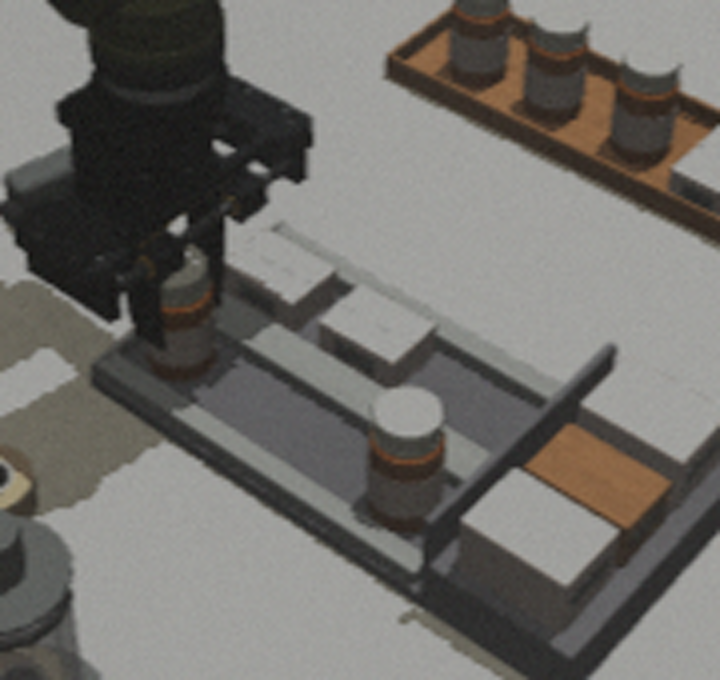

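>>> {"op": "servo_tool", "data": {
  "moves": [
    [0,0,-2,0],
    [0,0,-2,0],
    [-1,0,0,0],
    [-1,0,0,0],
    [-1,0.1,0,0]
  ]
}}

```text
clock: 4.57
tool_pos: [465.7, -59.6, 43.2]
ee_rot: [-180.0, 0.3, 177.3]
contact_force: [2.7, -0.3, 0.4]
finger_gap: 0.458
```

>>> {"op": "servo_tool", "data": {
  "moves": [
    [-1,0,0,0],
    [0,0,0,0],
    [-1,0.1,0,0],
    [0,0,0,0],
    [0,0,0,0]
  ]
}}

```text
clock: 4.98
tool_pos: [463.4, -59.7, 43.2]
ee_rot: [-179.9, 0.3, 177.2]
contact_force: [3.2, 0.1, 5.8]
finger_gap: 0.458
```

>>> {"op": "servo_tool", "data": {
  "moves": [
    [-1,0,0,0],
    [0,0,0,0],
    [-1,0,0,0],
    [0,0,0,0],
    [0,0,0,0]
  ]
}}

```text
clock: 5.4
tool_pos: [461.5, -59.6, 43.2]
ee_rot: [-180.0, 0.3, 177.2]
contact_force: [2.9, -0.6, 5.9]
finger_gap: 0.464
```

>>> {"op": "servo_tool", "data": {
  "moves": [
    [-1,0,0,0],
    [0,0,0,0],
    [-1,0,0,0],
    [0,0,0,0],
    [0,0,0,0]
  ]
}}

```text
clock: 5.82
tool_pos: [460.0, -59.6, 43.3]
ee_rot: [-180.0, 0.4, 177.2]
contact_force: [5.2, -0.4, 5.0]
finger_gap: 0.461
```

>>> {"op": "servo_tool", "data": {
  "moves": [
    [-1,0,0,0],
    [0,0,0,0],
    [-1,0,0,0],
    [0,0,0,0],
    [0,0,0,0]
  ]
}}

```text
clock: 6.23
tool_pos: [458.6, -59.6, 43.6]
ee_rot: [-180.0, 0.4, 177.2]
contact_force: [7.4, -0.4, 4.3]
finger_gap: 0.46
```

>>> {"op": "servo_tool", "data": {
  "moves": [
    [2,0,0,0],
    [0,0,0,0],
    [0,0,0,0],
    [0,0,0,0],
    [0,0,0,0]
  ]
}}

```text
clock: 6.65
tool_pos: [459.3, -59.6, 43.3]
ee_rot: [-180.0, 0.2, 177.3]
contact_force: [2.0, -0.2, 7.5]
finger_gap: 0.46
```

>>> {"op": "servo_tool", "data": {
  "moves": [
    [0,0,0,0],
    [0,0,0,0],
    [0,0,0,0],
    [0,0,5,0],
    [0,0,10,0]
  ],
  "hand": -0.5
}}

```text
clock: 7.07
tool_pos: [455.4, -58.7, 55.1]
ee_rot: [180.0, -0.3, 177.3]
contact_force: [0.2, 0.1, -0.0]
finger_gap: 0.73
```

>>> {"op": "servo_tool", "data": {
  "moves": [
    [0,0,25,0],
    [0,0,35,0],
    [20,-1,20,0],
    [35,-2,0,0],
    [35,-2,0,0]
  ]
}}

```text
clock: 7.48
tool_pos: [549.7, -64.5, 140.4]
ee_rot: [-179.9, 0.3, 177.2]
contact_force: [0.2, 0.1, -0.0]
finger_gap: 0.75
```

>>> {"op": "servo_tool", "data": {
  "moves": [
    [35,-1.5,0,0],
    [30,-1.5,0,0],
    [30,-1,0,0],
    [0,0,0,0],
    [0,0,0,0]
  ]
}}

```text
clock: 7.9
tool_pos: [643.0, -68.1, 136.6]
ee_rot: [180.0, -0.1, 177.3]
contact_force: [-0.6, -0.6, -0.6]
finger_gap: 0.752
```

```bash
python3 - <<'E'
from h import *
a=cam("scene");b=cam("top");save("g3",a["img"],(230,180,180,170),4);save("g3t",b["img"],(275,145,95,170),3.5)
i=cv2.medianBlur(a["img"],3).min(2)
print([x for x in blobs(i,i>128,80,900) if 240<x[0][0]<440 and 160<x[0][1]<350])
i=cv2.medianBlur(b["img"],3).min(2)
print([x for x in blobs(i,i>122,80,900) if 140<x[0][0]<380 and 160<x[0][1]<350])
E
```

```text
[([411.3, 219.3], [399, 211, 25, 18, 265]), ([304.5, 268.8], [282, 252, 53, 35, 390]), ([364.6, 311.1], [346, 297, 38, 29, 568]), ([278.0, 313.9], [261, 302, 35, 25, 458])]
[([180.8, 225.7], [166, 216, 30, 20, 567]), ([173.9, 249.3], [166, 241, 17, 17, 226]), ([296.7, 251.1], [293, 241, 10, 25, 158]), ([173.8, 282.8], [166, 275, 17, 17, 234]), ([173.7, 313.6], [165, 305, 18, 18, 246])]
```

View pics/g3.png

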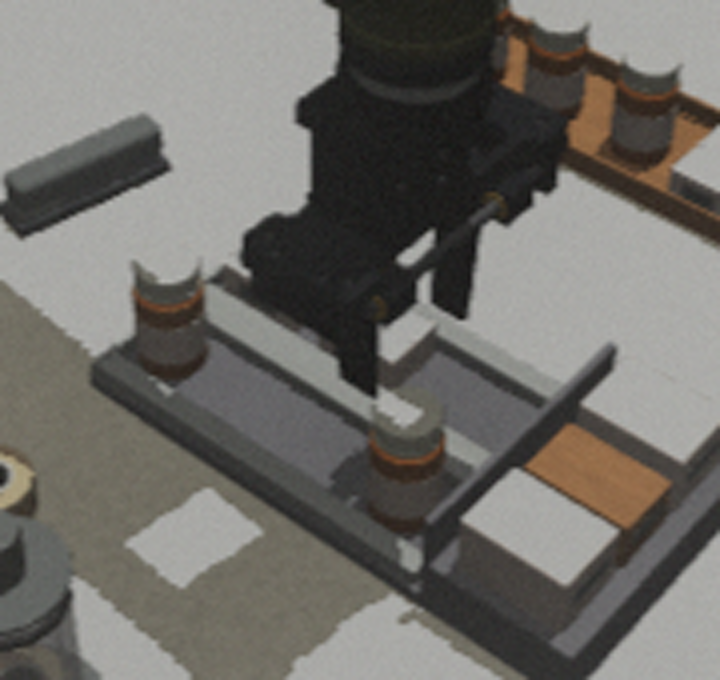

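View pics/g3t.png

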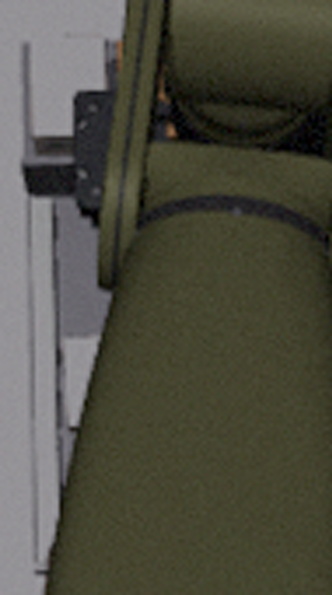

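>>> {"op": "servo_tool", "data": {
  "moves": [
    [3.8,-0.3,-25,0],
    [0,0,-30,0],
    [0,0,-25,0],
    [0,0,-15,0],
    [0,0,0,0]
  ]
}}

```text
clock: 8.42
tool_pos: [642.2, -67.8, 37.6]
ee_rot: [179.9, -0.4, 177.2]
contact_force: [-1.7, 0.4, 0.2]
finger_gap: 0.752
```

>>> {"op": "servo_tool", "data": {
  "moves": [
    [0,0,0,0],
    [0,0,0,0],
    [0,0,0,0],
    [0,0,0,0],
    [0,0,0,0]
  ],
  "hand": 1
}}

```text
clock: 8.83
tool_pos: [647.2, -68.6, 43.3]
ee_rot: [-180.0, 0.1, 177.3]
contact_force: [0.7, -0.1, 6.1]
finger_gap: 0.457
```

>>> {"op": "servo_tool", "data": {
  "moves": [
    [0,0,5,0],
    [-10,0.5,2,0],
    [-30,1.4,0,0],
    [-35,1.7,0,0],
    [-35,1.7,0,0]
  ]
}}

```text
clock: 9.25
tool_pos: [534.5, -62.9, 48.6]
ee_rot: [-180.0, -0.0, 177.3]
contact_force: [-0.6, 0.1, 0.3]
finger_gap: 0.459
```

>>> {"op": "servo_tool", "data": {
  "moves": [
    [-15,0.7,0,0],
    [-9,0.4,-3,0],
    [0,0,-4,0],
    [0,0,0,0],
    [-2,0.1,0,0]
  ]
}}

```text
clock: 9.67
tool_pos: [511.5, -62.2, 42.3]
ee_rot: [-180.0, 0.1, 177.3]
contact_force: [0.8, -0.1, 1.0]
finger_gap: 0.46
```

>>> {"op": "servo_tool", "data": {
  "moves": [
    [-1,0,0,0],
    [-1,0.1,0,0],
    [-1,0,0,0],
    [0,0,0,0],
    [0,0,0,0]
  ]
}}

```text
clock: 10.08
tool_pos: [508.1, -62.0, 42.1]
ee_rot: [-180.0, 0.1, 177.3]
contact_force: [2.2, -0.2, 1.6]
finger_gap: 0.458
```

>>> {"op": "servo_tool", "data": {
  "moves": [
    [-1,0,0,0],
    [-1,0.1,0,0],
    [0,0,0,0],
    [0,0,0,0],
    [0,0,0,0]
  ]
}}

```text
clock: 10.5
tool_pos: [505.8, -61.9, 42.1]
ee_rot: [-180.0, 0.1, 177.3]
contact_force: [3.2, -0.4, 3.0]
finger_gap: 0.461
```

>>> {"op": "servo_tool", "data": {
  "moves": [
    [-1,0,0,0],
    [-1,0.1,0,0],
    [0,0,0,0],
    [0,0,0,0],
    [0,0,0,0]
  ]
}}

```text
clock: 10.92
tool_pos: [505.3, -61.9, 42.6]
ee_rot: [-180.0, 0.3, 177.2]
contact_force: [7.4, -0.5, 1.8]
finger_gap: 0.461
```

>>> {"op": "servo_tool", "data": {
  "moves": [
    [-1,0,0,0],
    [-1,0.1,0,0],
    [0,0,0,0],
    [0,0,0,0],
    [0,0,0,0]
  ]
}}

```text
clock: 11.33
tool_pos: [504.4, -62.0, 43.3]
ee_rot: [-180.0, 0.4, 177.2]
contact_force: [8.6, -0.4, 2.8]
finger_gap: 0.462
```

>>> {"op": "servo_tool", "data": {
  "moves": [
    [2,0,0,0],
    [0,0,0,0],
    [0,0,0,0],
    [0,0,0,0],
    [0,0,0,0]
  ]
}}

```text
clock: 11.75
tool_pos: [504.9, -61.7, 42.6]
ee_rot: [-180.0, 0.2, 177.2]
contact_force: [6.0, 0.1, 3.8]
finger_gap: 0.463
```

>>> {"op": "servo_tool", "data": {
  "moves": [
    [0,0,0,0],
    [0,0,0,0],
    [0,0,5,0],
    [0,0,15,0],
    [0,0,35,0]
  ],
  "hand": -0.5
}}

```text
clock: 12.17
tool_pos: [498.0, -60.4, 91.5]
ee_rot: [179.9, -0.8, 177.2]
contact_force: [0.4, -1.2, -0.0]
finger_gap: 0.731
```

>>> {"op": "servo_tool", "data": {
  "moves": [
    [0,0,35,0],
    [-6.5,37,10,0],
    [-6.5,37,0,0],
    [-6.5,37,0,0],
    [-6.5,37,0,0]
  ]
}}

```text
clock: 12.58
tool_pos: [475.9, 87.6, 141.7]
ee_rot: [-180.0, -0.1, 177.2]
contact_force: [1.4, 0.3, 0.4]
finger_gap: 0.746
```

>>> {"op": "servo_tool", "data": {
  "moves": [
    [-6.5,37,0,0],
    [-6.5,37,0,0],
    [-6.5,37,0,0],
    [-6.5,37,0,0],
    [-6.5,37,0,0]
  ]
}}

```text
clock: 13.0
tool_pos: [443.0, 272.7, 141.1]
ee_rot: [-179.9, -0.1, 177.3]
contact_force: [1.1, 0.0, -0.6]
finger_gap: 0.748
```

>>> {"op": "servo_tool", "data": {
  "moves": [
    [-6.4,36.9,0,0],
    [0,0,0,0],
    [0,0,0,0],
    [0,0,0,0],
    [0,0,0,0]
  ]
}}

```text
clock: 13.42
tool_pos: [438.1, 307.2, 141.1]
ee_rot: [-179.9, -0.1, 177.2]
contact_force: [1.1, 0.8, 0.7]
finger_gap: 0.748
```

```bash
python3 - <<'E'
from h import *
print(monitor.observe()["tool_pos"])
a=cam("scene");b=cam("top");save("g4",a["img"],(230,140,180,190),4*.78);save("g4t",b["img"],(140,145,240,200),3)
i=cv2.medianBlur(a["img"],3).min(2)
print([x for x in blobs(i,i>128,80,900) if 240<x[0][0]<440 and 160<x[0][1]<350])
i=cv2.medianBlur(b["img"],3).min(2)
bl=[x for x in blobs(i,i>122,80,900) if 140<x[0][0]<380 and 160<x[0][1]<350]
print(bl)
for x in bl:
    if 320<x[0][0]<350: print(onz(b,x[0],90))
E
```

```text
[438.07568238 307.16623513 141.13306855]
[([300.2, 210.0], [290, 203, 22, 15, 257]), ([411.1, 219.3], [399, 211, 25, 18, 244]), ([324.0, 260.1], [311, 251, 27, 19, 271]), ([364.6, 311.1], [347, 298, 37, 28, 543])]
[([180.9, 225.6], [166, 216, 30, 20, 557]), ([302.7, 253.3], [293, 241, 20, 26, 463]), ([173.9, 249.3], [166, 242, 17, 16, 221]), ([340.8, 270.0], [333, 262, 17, 17, 232]), ([174.9, 280.7], [167, 275, 16, 13, 157]), ([303.8, 287.7], [294, 275, 20, 26, 480]), ([341.7, 289.9], [333, 282, 18, 17, 235]), ([241.8, 347.3], [223, 331, 38, 34, 724])]
[503.90602885 -61.23081271  90.        ]
[459.96967429 -59.24384954  90.        ]
```

View pics/g4t.png

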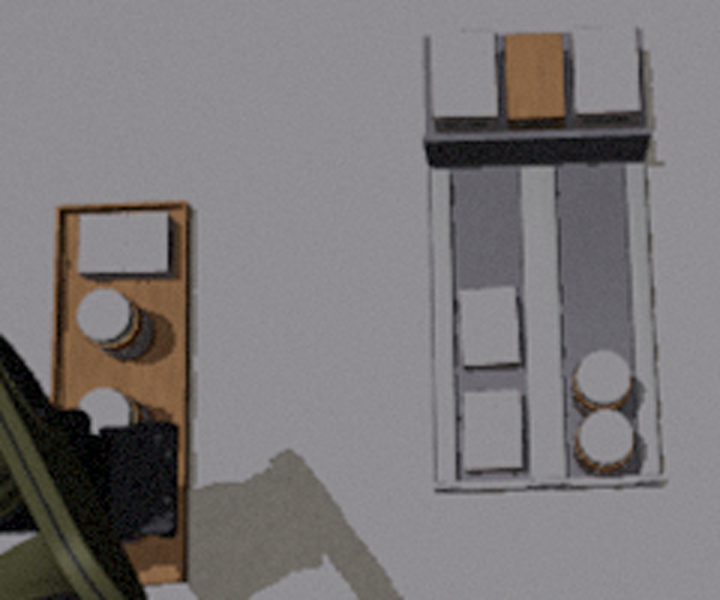

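View pics/g4.png

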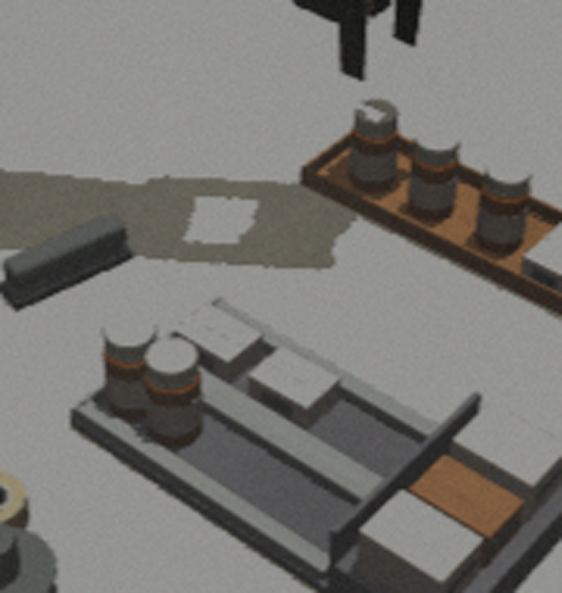

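>>> {"op": "servo_tool", "data": {
  "moves": [
    [0,0,-30,0],
    [0,0,-30,0],
    [0,0,-25,0],
    [0,0,-15,0],
    [0,0,-6,0]
  ]
}}

```text
clock: 13.93
tool_pos: [436.6, 306.1, 32.5]
ee_rot: [-179.8, -0.3, 177.1]
contact_force: [-0.7, 0.4, -1.0]
finger_gap: 0.752
```

>>> {"op": "servo_tool", "data": {
  "moves": [
    [0,0,0,0],
    [0,0,0,0],
    [0,0,0,0],
    [0,0,0,0],
    [0,0,0,0]
  ],
  "hand": 1
}}

```text
clock: 14.35
tool_pos: [439.3, 308.7, 37.1]
ee_rot: [179.9, 0.1, 177.3]
contact_force: [0.1, 0.4, 5.8]
finger_gap: 0.459
```

>>> {"op": "servo_tool", "data": {
  "moves": [
    [0,0,15,0],
    [0,0,30,0],
    [0,0,35,0],
    [0,0,20,0],
    [12,-37,0,0]
  ]
}}

```text
clock: 14.77
tool_pos: [452.7, 276.7, 142.8]
ee_rot: [179.5, 0.6, 177.6]
contact_force: [1.4, -0.6, -1.5]
finger_gap: 0.462
```

>>> {"op": "servo_tool", "data": {
  "moves": [
    [11.5,-37.2,0,0],
    [11.5,-37.2,0,0],
    [11.5,-37.2,0,0],
    [11.5,-37.2,0,0],
    [11.5,-37.2,0,0]
  ]
}}

```text
clock: 15.18
tool_pos: [508.0, 83.7, 136.2]
ee_rot: [180.0, 0.1, 177.3]
contact_force: [0.6, 1.6, -1.3]
finger_gap: 0.459
```

>>> {"op": "servo_tool", "data": {
  "moves": [
    [11.5,-37.2,0,0],
    [11.5,-37.2,0,0],
    [11.5,-37.2,0,0],
    [11.7,-36.7,0,0],
    [0,0,0,0]
  ]
}}

```text
clock: 15.6
tool_pos: [555.7, -68.6, 136.5]
ee_rot: [-179.8, 0.1, 176.9]
contact_force: [-0.6, 0.2, -1.5]
finger_gap: 0.464
```

>>> {"op": "servo_tool", "data": {
  "moves": [
    [0,0,-30,0],
    [0,0,-30,0],
    [0,0,-20,0],
    [0,0,-8,0],
    [0,0,0,0]
  ]
}}

```text
clock: 16.02
tool_pos: [552.1, -62.2, 45.3]
ee_rot: [180.0, -0.3, 177.3]
contact_force: [-0.0, -0.4, -0.8]
finger_gap: 0.459
```

>>> {"op": "servo_tool", "data": {
  "moves": [
    [0,0,-3,0],
    [0,0,-3,0],
    [0,0,0,0],
    [-1,0,0,0],
    [-1,0.1,0,0]
  ]
}}

```text
clock: 16.43
tool_pos: [553.3, -63.0, 43.2]
ee_rot: [-180.0, 0.2, 177.3]
contact_force: [0.5, 0.0, 0.0]
finger_gap: 0.453
```

>>> {"op": "servo_tool", "data": {
  "moves": [
    [-1,0,0,0],
    [-1,0.1,0,0],
    [-1,0,0,0],
    [-1,0.1,0,0],
    [0,0,0,0]
  ]
}}

```text
clock: 16.85
tool_pos: [549.7, -63.0, 43.2]
ee_rot: [-180.0, 0.2, 177.2]
contact_force: [4.3, 0.2, 6.3]
finger_gap: 0.463
```

>>> {"op": "servo_tool", "data": {
  "moves": [
    [-1,0,0,0],
    [-1,0.1,0,0],
    [-1,0,0,0],
    [0,0,0,0],
    [0,0,0,0]
  ]
}}

```text
clock: 17.27
tool_pos: [548.6, -63.0, 43.5]
ee_rot: [-180.0, 0.5, 177.2]
contact_force: [9.9, -0.1, 2.0]
finger_gap: 0.462
```

>>> {"op": "servo_tool", "data": {
  "moves": [
    [1,0,0,0],
    [1,0,0,0],
    [0,0,0,0],
    [0,0,0,0],
    [0,0,0,0]
  ]
}}

```text
clock: 17.68
tool_pos: [548.9, -63.0, 43.2]
ee_rot: [-180.0, 0.3, 177.2]
contact_force: [4.7, -0.6, 5.1]
finger_gap: 0.46
```

>>> {"op": "servo_tool", "data": {
  "moves": [
    [0,0,0,0],
    [0,0,0,0],
    [0,0,5,0],
    [0,0,15,0],
    [0,0,35,0]
  ],
  "hand": -0.5
}}

```text
clock: 18.1
tool_pos: [541.8, -61.5, 91.1]
ee_rot: [179.9, -0.8, 177.3]
contact_force: [-0.0, -1.2, 0.4]
finger_gap: 0.724
```

>>> {"op": "servo_tool", "data": {
  "moves": [
    [0,0,35,0],
    [-4.1,37,10,0],
    [-4.1,37,0,0],
    [-4.1,37,0,0],
    [-4.1,37,0,0]
  ]
}}

```text
clock: 18.52
tool_pos: [529.4, 86.6, 141.5]
ee_rot: [-180.0, -0.1, 177.2]
contact_force: [0.7, -0.1, -0.9]
finger_gap: 0.752
```

>>> {"op": "servo_tool", "data": {
  "moves": [
    [-4.1,37,0,0],
    [-4.1,37,0,0],
    [-4.1,37,0,0],
    [-4.1,37,0,0],
    [-4.1,37,0,0]
  ]
}}

```text
clock: 18.93
tool_pos: [508.5, 271.8, 140.9]
ee_rot: [-179.9, -0.1, 177.3]
contact_force: [0.4, 0.8, 0.4]
finger_gap: 0.753
```

>>> {"op": "servo_tool", "data": {
  "moves": [
    [-4.1,36.6,0,0],
    [0,0,-20,0],
    [0,0,-20,0],
    [0,0,-20,0],
    [0,0,-20,0]
  ]
}}

```text
clock: 19.35
tool_pos: [504.7, 307.0, 60.0]
ee_rot: [-179.9, -0.1, 177.3]
contact_force: [-0.0, -0.4, 0.0]
finger_gap: 0.752
```

>>> {"op": "servo_tool", "data": {
  "moves": [
    [0,0,-15,0],
    [0,0,-11,0],
    [0,0,0,0],
    [0,0,0,0],
    [0,0,0,0]
  ]
}}

```text
clock: 19.77
tool_pos: [506.6, 307.3, 36.6]
ee_rot: [180.0, 0.1, 177.2]
contact_force: [0.3, -0.5, 0.3]
finger_gap: 0.747
```

>>> {"op": "servo_tool", "data": {
  "moves": [
    [0,0,0,0],
    [0,0,0,0],
    [0,0,0,0],
    [0,0,0,0],
    [0,0,0,0]
  ],
  "hand": 1
}}

```text
clock: 20.18
tool_pos: [506.2, 307.1, 36.1]
ee_rot: [180.0, 0.0, 177.3]
contact_force: [-0.3, 0.1, 3.0]
finger_gap: 0.458
```

>>> {"op": "servo_tool", "data": {
  "moves": [
    [0,0,15,0],
    [0,0,30,0],
    [0,0,35,0],
    [0,0,20,0],
    [10,-37,0,0]
  ]
}}

```text
clock: 20.6
tool_pos: [518.4, 275.3, 142.5]
ee_rot: [179.6, 0.5, 177.6]
contact_force: [1.4, -0.3, -0.1]
finger_gap: 0.464
```

```bash
python3 - <<'E'
from h import *
print(monitor.observe()["tool_pos"])
b=cam("top")
i=cv2.medianBlur(b["img"],3).min(2)
bl=[x for x in blobs(i,i>122,80,900) if 140<x[0][0]<380 and 160<x[0][1]<350]
print(bl)
for x in bl:
    if 320<x[0][0]<350: print(onz(b,x[0],90))
E
```

```text
[518.40259225 275.28281814 142.48196057]
[([184.9, 224.8], [171, 216, 25, 20, 402]), ([302.6, 253.3], [293, 240, 20, 27, 472]), ([339.8, 250.6], [332, 243, 17, 17, 233]), ([340.9, 270.1], [333, 262, 17, 17, 234]), ([303.7, 287.8], [294, 275, 20, 26, 496]), ([341.7, 290.0], [333, 282, 18, 17, 240]), ([252.2, 313.8], [235, 299, 36, 32, 703])]
[547.49071803 -62.93010333  90.        ]
[503.66680333 -61.42984081  90.        ]
[459.7515508  -59.22412952  90.        ]
```

>>> {"op": "servo_tool", "data": {
  "moves": [
    [9.1,-37.2,0,0],
    [9.1,-37.2,0,0],
    [9.1,-37.2,0,0],
    [9.1,-37.2,0,0],
    [9.1,-37.2,0,0]
  ]
}}

```text
clock: 21.07
tool_pos: [561.2, 82.3, 135.2]
ee_rot: [-180.0, -0.0, 177.3]
contact_force: [-0.1, -0.2, -1.1]
finger_gap: 0.462
```

>>> {"op": "servo_tool", "data": {
  "moves": [
    [9.1,-37.2,0,0],
    [9.1,-37.2,0,0],
    [9.1,-37.2,0,0],
    [9.2,-37.5,0,0],
    [0,0,0,0]
  ]
}}

```text
clock: 21.48
tool_pos: [598.8, -71.0, 135.4]
ee_rot: [-179.8, 0.0, 176.9]
contact_force: [-0.2, 0.2, -0.8]
finger_gap: 0.463
```

>>> {"op": "servo_tool", "data": {
  "moves": [
    [0,0,-30,0],
    [0,0,-30,0],
    [0,0,-20,0],
    [0,0,-8,0],
    [0,0,0,0]
  ]
}}

```text
clock: 21.9
tool_pos: [595.5, -64.3, 44.5]
ee_rot: [179.9, -0.3, 177.2]
contact_force: [-0.2, 0.9, -0.1]
finger_gap: 0.459
```

>>> {"op": "servo_tool", "data": {
  "moves": [
    [0,0,-3,0],
    [0,0,-3,0],
    [0,0,0,0],
    [-1,0,0,0],
    [-1,0.1,0,0]
  ]
}}

```text
clock: 22.32
tool_pos: [596.7, -65.0, 42.8]
ee_rot: [-180.0, 0.1, 177.3]
contact_force: [0.2, -0.5, 0.1]
finger_gap: 0.458
```

>>> {"op": "servo_tool", "data": {
  "moves": [
    [-1,0,0,0],
    [-1,0.1,0,0],
    [-1,0,0,0],
    [-1,0.1,0,0],
    [0,0,0,0]
  ]
}}

```text
clock: 22.73
tool_pos: [592.3, -64.8, 42.1]
ee_rot: [-180.0, 0.1, 177.2]
contact_force: [0.3, 0.7, 1.1]
finger_gap: 0.46
```

>>> {"op": "servo_tool", "data": {
  "moves": [
    [-1,0,0,0],
    [-1,0.1,0,0],
    [-1,0,0,0],
    [0,0,0,0],
    [0,0,0,0]
  ]
}}

```text
clock: 23.15
tool_pos: [591.8, -65.0, 43.1]
ee_rot: [-180.0, 0.4, 177.2]
contact_force: [6.5, -0.9, -1.0]
finger_gap: 0.463
```

>>> {"op": "servo_tool", "data": {
  "moves": [
    [1,0,-0.5,0],
    [0.5,0,-0.5,0],
    [0,0,0,0],
    [0,0,0,0],
    [0,0,0,0]
  ]
}}

```text
clock: 23.57
tool_pos: [592.1, -64.9, 42.1]
ee_rot: [-180.0, 0.2, 177.2]
contact_force: [5.9, -0.2, 5.4]
finger_gap: 0.463
```

>>> {"op": "servo_tool", "data": {
  "moves": [
    [0,0,0,0],
    [0,0,0,0],
    [0,0,5,0],
    [0,0,15,0],
    [0,0,35,0]
  ],
  "hand": -0.5
}}

```text
clock: 23.98
tool_pos: [585.0, -63.6, 89.6]
ee_rot: [179.9, -0.8, 177.2]
contact_force: [-0.1, -0.4, 0.5]
finger_gap: 0.728
```

>>> {"op": "servo_tool", "data": {
  "moves": [
    [0,0,35,0],
    [-0.9,37,11,0],
    [-1,37,0,0],
    [-1,37,0,0],
    [-1,37,0,0]
  ]
}}

```text
clock: 24.4
tool_pos: [585.3, 84.6, 141.4]
ee_rot: [-180.0, -0.1, 177.2]
contact_force: [1.3, 0.1, -0.3]
finger_gap: 0.748
```

>>> {"op": "servo_tool", "data": {
  "moves": [
    [-1,37,0,0],
    [-1,37,0,0],
    [-1,37,0,0],
    [-1,37,0,0],
    [-1,37,0,0]
  ]
}}

```text
clock: 24.82
tool_pos: [579.9, 269.7, 140.6]
ee_rot: [-179.9, -0.2, 177.3]
contact_force: [1.6, 0.4, 0.2]
finger_gap: 0.75
```

>>> {"op": "servo_tool", "data": {
  "moves": [
    [-0.6,36.8,0,0],
    [0,0,0,0],
    [0,0,0,0],
    [0,0,-20,0],
    [0,0,-20,0]
  ]
}}

```text
clock: 25.23
tool_pos: [581.7, 304.2, 102.4]
ee_rot: [180.0, 0.1, 177.2]
contact_force: [0.1, 0.6, -0.9]
finger_gap: 0.75
```

```bash
python3 - <<'E'
from h import *
print(monitor.observe()["tool_pos"])
a=cam("scene");b=cam("top");save("g5",a["img"],(230,110,200,190),3)
i=cv2.medianBlur(b["img"],3).min(2)
bl=[x for x in blobs(i,i>122,80,900) if 140<x[0][0]<380 and 160<x[0][1]<350]
for x in bl:
    if 320<x[0][0]<350: print(onz(b,x[0],90))
E
```

```text
[581.65738815 304.24952042 102.43142407]
[592.06301761 -64.45598596  90.        ]
[547.05694351 -62.66883479  90.        ]
[503.44493984 -61.40985861  90.        ]
[459.51625823 -59.42154452  90.        ]
```

View pics/g5.png

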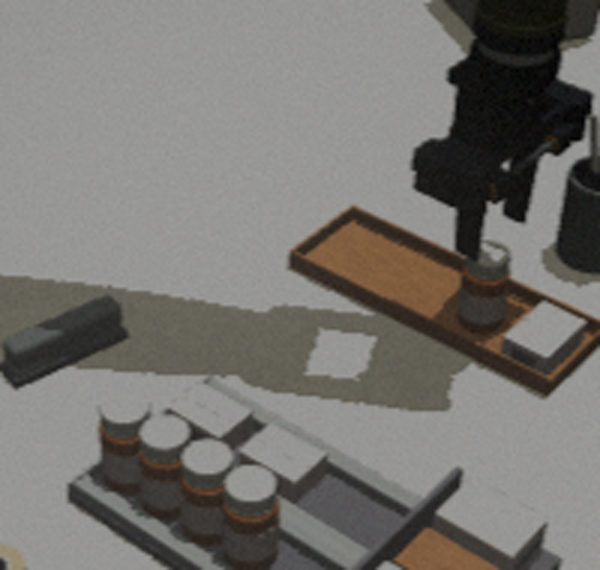

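>>> {"op": "servo_tool", "data": {
  "moves": [
    [0,0,-25,0],
    [0,0,-25,0],
    [0,0,-16,0],
    [0,0,0,0],
    [0,0,0,0]
  ]
}}

```text
clock: 25.75
tool_pos: [580.6, 303.9, 35.3]
ee_rot: [-179.9, -0.1, 177.2]
contact_force: [0.0, 0.5, -0.0]
finger_gap: 0.754
```

>>> {"op": "servo_tool", "data": {
  "moves": [
    [0,0,0,0],
    [0,0,0,0],
    [0,0,0,0],
    [0,0,0,0],
    [0,0,0,0]
  ],
  "hand": 1
}}

```text
clock: 26.17
tool_pos: [581.5, 305.3, 36.6]
ee_rot: [180.0, 0.1, 177.3]
contact_force: [0.0, -1.6, 6.1]
finger_gap: 0.465
```

>>> {"op": "servo_tool", "data": {
  "moves": [
    [0,0,15,0],
    [0,0,30,0],
    [0,0,35,0],
    [0,0,20,0],
    [6,-37,0,0]
  ]
}}

```text
clock: 26.58
tool_pos: [589.8, 273.9, 144.2]
ee_rot: [179.6, 0.6, 177.6]
contact_force: [2.1, -0.6, -0.3]
finger_gap: 0.459
```

>>> {"op": "servo_tool", "data": {
  "moves": [
    [6.2,-37.2,0,0],
    [6.2,-37.2,0,0],
    [6.2,-37.2,0,0],
    [6.2,-37.2,0,0],
    [6.2,-37.2,0,0]
  ]
}}

```text
clock: 27.0
tool_pos: [618.0, 80.6, 136.7]
ee_rot: [180.0, 0.0, 177.3]
contact_force: [0.5, 0.7, -2.5]
finger_gap: 0.459
```

>>> {"op": "servo_tool", "data": {
  "moves": [
    [6.2,-37.2,0,0],
    [6.2,-37.2,0,0],
    [6.2,-37.2,0,0],
    [6.3,-37.6,0,0],
    [0,0,0,0]
  ]
}}

```text
clock: 27.42
tool_pos: [643.7, -73.3, 136.9]
ee_rot: [-179.8, 0.1, 176.9]
contact_force: [-0.2, 0.9, -1.7]
finger_gap: 0.459
```

>>> {"op": "servo_tool", "data": {
  "moves": [
    [0,0,-30,0],
    [0,0,-30,0],
    [0,0,-20,0],
    [0,0,-8,0],
    [0,0,0,0]
  ]
}}

```text
clock: 27.83
tool_pos: [640.9, -66.3, 45.3]
ee_rot: [180.0, -0.3, 177.3]
contact_force: [1.1, -0.1, -2.2]
finger_gap: 0.457
```

>>> {"op": "servo_tool", "data": {
  "moves": [
    [0,0,-3,0],
    [0,0,-3,0],
    [0,0,0,0],
    [-1,0,0,0],
    [-1,0.1,0,0]
  ]
}}

```text
clock: 28.25
tool_pos: [641.6, -67.0, 42.8]
ee_rot: [-180.0, 0.1, 177.3]
contact_force: [0.8, -0.2, -1.0]
finger_gap: 0.462
```

>>> {"op": "servo_tool", "data": {
  "moves": [
    [-1,0,0,0],
    [-1,0.1,0,0],
    [-1,0,0,0],
    [-1,0.1,0,0],
    [0,0,0,0]
  ]
}}

```text
clock: 28.67
tool_pos: [637.7, -66.9, 42.7]
ee_rot: [-180.0, 0.1, 177.2]
contact_force: [1.5, 0.4, 1.8]
finger_gap: 0.46
```

>>> {"op": "servo_tool", "data": {
  "moves": [
    [-1,0,0,0],
    [-1,0.1,0,0],
    [-1,0,0,0],
    [0,0,0,0],
    [0,0,0,0]
  ]
}}

```text
clock: 29.08
tool_pos: [636.0, -66.9, 42.7]
ee_rot: [-180.0, 0.3, 177.2]
contact_force: [6.9, -1.0, 1.6]
finger_gap: 0.462
```

>>> {"op": "servo_tool", "data": {
  "moves": [
    [-1,0,0,0],
    [0,0,0,0],
    [-1,0.1,0,0],
    [0,0,0,0],
    [0,0,0,0]
  ]
}}

```text
clock: 29.5
tool_pos: [635.7, -66.9, 43.3]
ee_rot: [-180.0, 0.6, 177.2]
contact_force: [11.0, -1.5, 0.1]
finger_gap: 0.465
```

>>> {"op": "servo_tool", "data": {
  "moves": [
    [-1,0,0,0],
    [0,0,0,0],
    [-1,0,0,0],
    [0,0,0,0],
    [0,0,0,0]
  ]
}}

```text
clock: 29.92
tool_pos: [635.5, -67.1, 44.3]
ee_rot: [-179.9, 0.8, 177.2]
contact_force: [13.5, -0.8, 0.7]
finger_gap: 0.459
```

>>> {"op": "servo_tool", "data": {
  "moves": [
    [1,0,-0.5,0],
    [1,0,-0.5,0],
    [1.5,0,0,0],
    [0,0,0,0],
    [0,0,0,0]
  ]
}}

```text
clock: 30.33
tool_pos: [636.0, -67.0, 42.7]
ee_rot: [-180.0, 0.3, 177.2]
contact_force: [5.6, -0.9, 3.6]
finger_gap: 0.463
```

>>> {"op": "servo_tool", "data": {
  "moves": [
    [0,0,0,0],
    [0,0,0,0],
    [0,0,5,0],
    [0,0,15,0],
    [0,0,35,0]
  ],
  "hand": -0.5
}}

```text
clock: 30.75
tool_pos: [628.8, -65.7, 90.6]
ee_rot: [179.9, -0.7, 177.2]
contact_force: [0.4, 0.8, -0.7]
finger_gap: 0.731
```

>>> {"op": "servo_tool", "data": {
  "moves": [
    [0,0,35,0],
    [-10,-30,20,0],
    [-15,-30,20,0],
    [-20,-30,20,0],
    [-20,-30,0,0]
  ]
}}

```text
clock: 31.17
tool_pos: [569.9, -188.3, 197.3]
ee_rot: [-179.8, 0.5, 177.3]
contact_force: [1.1, -1.7, 1.0]
finger_gap: 0.748
```

>>> {"op": "servo_tool", "data": {
  "moves": [
    [-20,-30,0,0],
    [-20,-30,0,0],
    [-20,-30,0,0],
    [-20,-30,0,0],
    [-20,-30,0,0]
  ]
}}

```text
clock: 31.58
tool_pos: [467.0, -337.5, 191.7]
ee_rot: [-180.0, 0.0, 177.3]
contact_force: [0.2, 0.2, -0.1]
finger_gap: 0.752
```

```bash
python3 - <<'E'
from h import *
print(monitor.observe()["tool_pos"])
a=cam("scene");b=cam("top");save("g6",a["img"],(140,200,280,200),2.8);save("g6t",b["img"],(250,145,280,200),2.8)
i=cv2.medianBlur(b["img"],3).min(2)
bl=[x for x in blobs(i,i>122,80,900) if 140<x[0][0]<380 and 160<x[0][1]<350]
for x in bl:
    print(x[0],onz(b,x[0],90).round(1))
E
```

```text
[ 466.95157868 -337.50933319  191.70606417]
[338.0, 212.3] [635.7 -66.8  90. ]
[180.9, 225.7] [632.4 286.8  90. ]
[338.8, 231.4] [591.4 -64.6  90. ]
[302.8, 253.3] [547.9  19.2  90. ]
[339.8, 250.7] [547.3 -62.9  90. ]
[340.8, 270.1] [503.7 -61.2  90. ]
[303.8, 288.0] [470.6  22.8  90. ]
[341.7, 290.0] [459.8 -59.2  90. ]
```

View pics/g6.png

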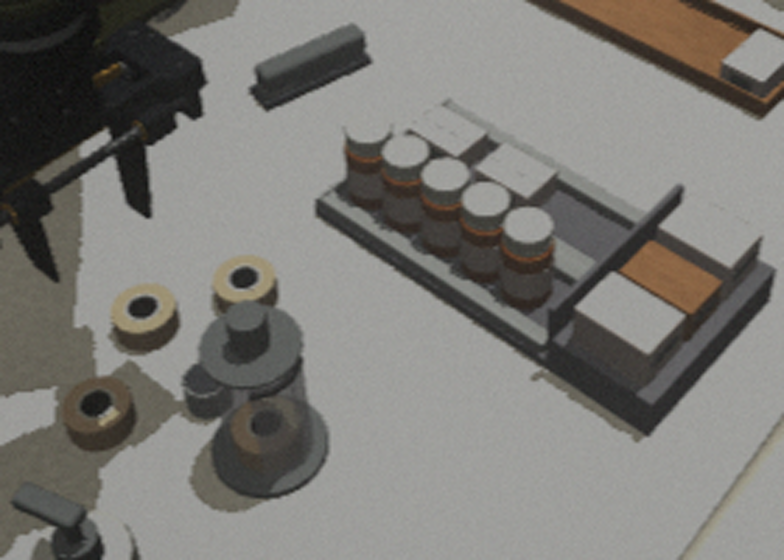

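View pics/g6t.png

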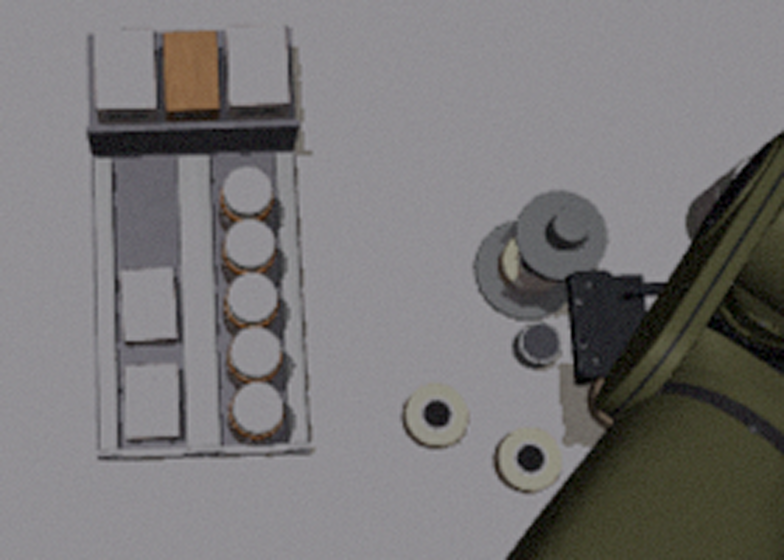

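```bash
python3 - <<'E'
from h import *
b=imaging.camera("top");a=imaging.camera("scene")
T=cv2.imread("pics/top0.png");S=cv2.imread("pics/scene0.png")
for nm,i,box in(("t",T,(405,195,85,80)),("s",S,(195,290,75,90))):
    x,y,w,h=box;cv2.imwrite(f"pics/col_{nm}.png",cv2.resize(i[y:y+h,x:x+w],None,fx=7 if nm=="t" else 6.5,fy=7 if nm=="t" else 6.5,interpolation=cv2.INTER_CUBIC))
g=cv2.cvtColor(cv2.medianBlur(T,3),cv2.COLOR_BGR2GRAY)
for r in range(212,262,4): print(r,g[r,415:472].tolist())
E
```

```text
212 [131, 131, 131, 132, 132, 131, 131, 132, 131, 131, 131, 132, 131, 132, 131, 131, 132, 132, 132, 131, 132, 132, 132, 132, 132, 132, 131, 131, 129, 130, 130, 128, 125, 124, 124, 123, 123, 129, 130, 130, 132, 132, 132, 132, 131, 131, 131, 131, 131, 130, 130, 130, 131, 130, 130, 129, 130]
216 [130, 132, 131, 132, 131, 131, 131, 130, 130, 131, 131, 132, 132, 132, 131, 131, 131, 131, 131, 131, 131, 131, 131, 131, 116, 96, 89, 87, 87, 88, 88, 88, 88, 89, 90, 89, 88, 88, 87, 87, 86, 86, 87, 90, 97, 116, 130, 131, 131, 131, 131, 131, 131, 131, 131, 131, 131]
220 [130, 131, 131, 131, 132, 131, 130, 133, 131, 131, 131, 131, 131, 132, 133, 131, 131, 131, 132, 131, 124, 102, 89, 89, 89, 88, 91, 90, 90, 89, 89, 88, 88, 88, 88, 88, 87, 87, 86, 86, 86, 85, 86, 86, 87, 88, 87, 89, 102, 125, 132, 132, 132, 131, 131, 131, 131]
224 [131, 131, 131, 131, 131, 131, 132, 130, 131, 131, 131, 131, 130, 129, 123, 109, 100, 98, 84, 87, 88, 89, 89, 90, 90, 89, 89, 87, 87, 87, 75, 50, 51, 82, 90, 92, 91, 90, 89, 89, 88, 88, 87, 88, 87, 87, 88, 88, 88, 89, 96, 117, 131, 132, 132, 132, 132]
228 [132, 132, 132, 
[... 1576 characters left out ...]
48, 48, 48, 47, 46, 48, 50, 50, 51, 51, 51, 52, 52, 52, 55, 66, 91, 96, 96, 97, 97, 97, 97, 102, 120, 131, 132, 132, 132, 132, 132, 131, 131, 132, 132]
256 [131, 131, 131, 131, 131, 132, 132, 132, 131, 132, 131, 128, 100, 87, 85, 85, 86, 89, 92, 93, 94, 94, 95, 94, 94, 93, 92, 91, 83, 80, 65, 64, 69, 76, 93, 98, 98, 98, 100, 113, 113, 113, 130, 132, 133, 132, 132, 130, 130, 131, 130, 130, 130, 132, 131, 132, 132]
260 [132, 132, 131, 131, 131, 131, 131, 132, 132, 132, 131, 131, 132, 131, 131, 131, 133, 131, 131, 132, 132, 128, 116, 100, 95, 94, 93, 93, 93, 94, 120, 129, 131, 132, 133, 132, 132, 130, 131, 131, 132, 133, 132, 132, 132, 133, 132, 131, 130, 130, 130, 132, 132, 132, 132, 131, 131]
```

View pics/col_t.png

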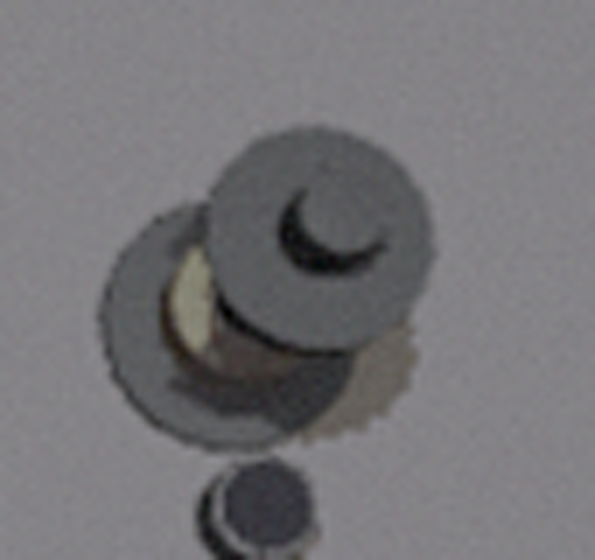

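View pics/col_s.png

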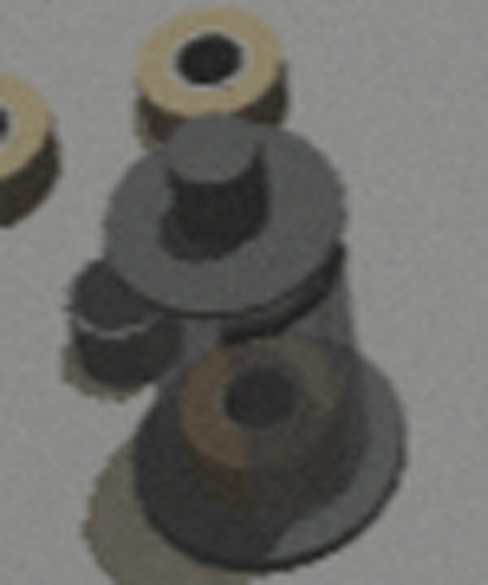

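```bash
python3 - <<'E'
from h import *
b=imaging.camera("top");a=imaging.camera("scene")
print("flange",tri(b,(450.7,229.2),a,(229.7,323)), onz(b,(450.7,229.2),126))
print("knobtop",tri(b,(455,225),a,(228.1,313.2)), onz(b,(455,225),158),onz(a,(228.1,313.2),158))
# base circle left edge/bottom edge; base z=8 : left x=419.4 bottom 259.5
print("base", onz(b,(405+100/7,195+320/7),8),onz(b,(405+235/7,195+452/7),8))
print("base scene L R B",[onz(a,p,8).round(1) for p in((195+136/6.5,290+455/6.5),(195+406/6.5,290+440/6.5),(195+270/6.5,290+560/6.5))])
# roll in column, scene: top ellipse centre (260,400)
print("rollcore scene",[onz(a,(195+260/6.5,290+398/6.5),z).round(1) for z in(33,58)])
i=cv2.imread("pics/scene0.png")
print([ (n,proj(a,np.array(p))) for n,p in (("x",(560,-300,108)),)])
E
```

```text
flange (array([ 569.4593961 , -303.79541737,  124.459241  ]), np.float64(0.6421008120625388), np.float64(0.885180839587051)) [ 568.18273705 -304.38318772  126.        ]
knobtop (array([ 570.68860729, -304.89917436,  156.09112123]), np.float64(0.8699289473918779), np.float64(1.196126382911906)) [ 569.01523274 -305.68730406  158.        ] [ 573.5868808  -304.31651081  158.        ]
base [ 573.73252324 -259.03442148    8.        ] [ 524.67671759 -298.83430003    8.        ]
base scene L R B [array([ 541.2, -332.4,    8. ]), array([ 606.3, -275.4,    8. ]), array([ 602.5, -333.8,    8. ])]
rollcore scene [array([ 571.9, -303.3,   33. ]), array([ 586.4, -314.2,   58. ])]
[('x', array([227.75682492, 324.75486771]))]
```

>>> {"op": "servo_tool", "data": {
  "moves": [
    [25,8,0,0],
    [25,8,0,0],
    [25,8,0,0],
    [26,8.5,0,0],
    [0,0,0,0]
  ],
  "newtons": 25
}}

```text
clock: 32.3
tool_pos: [573.5, -300.6, 190.6]
ee_rot: [179.9, 0.1, 177.6]
contact_force: [-0.6, -0.2, -0.1]
finger_gap: 0.746
```

>>> {"op": "servo_tool", "data": {
  "moves": [
    [0,0,-20,0],
    [0,0,-20,0],
    [0,0,-10,0],
    [0,0,-8,0],
    [0,0,0,0]
  ]
}}

```text
clock: 32.72
tool_pos: [568.4, -302.8, 130.4]
ee_rot: [179.9, -0.2, 177.3]
contact_force: [0.3, 0.1, 0.3]
finger_gap: 0.75
```

>>> {"op": "servo_tool", "data": {
  "moves": [
    [0,0,0,0],
    [0,0,0,0],
    [0,0,0,0],
    [0,0,0,0],
    [0,0,0,0]
  ],
  "hand": 1
}}

```text
clock: 33.13
tool_pos: [569.8, -304.4, 133.6]
ee_rot: [-180.0, 0.1, 177.2]
contact_force: [-0.6, -0.2, 0.8]
finger_gap: 0.457
```

```bash
python3 - <<'E'
from h import *
s=monitor.observe();print(s["tool_pos"],s["contact_force"],s["moment"],s["finger_gap"])
a=cam("scene");save("g7",a["img"],(150,220,150,160),4)
E
```

```text
[ 569.75003926 -304.37148674  133.59801416] [-0.59007799 -0.21717653  0.77804832] [0.05939941 0.05772092 0.01170078] 0.45732379854602856
```

View pics/g7.png

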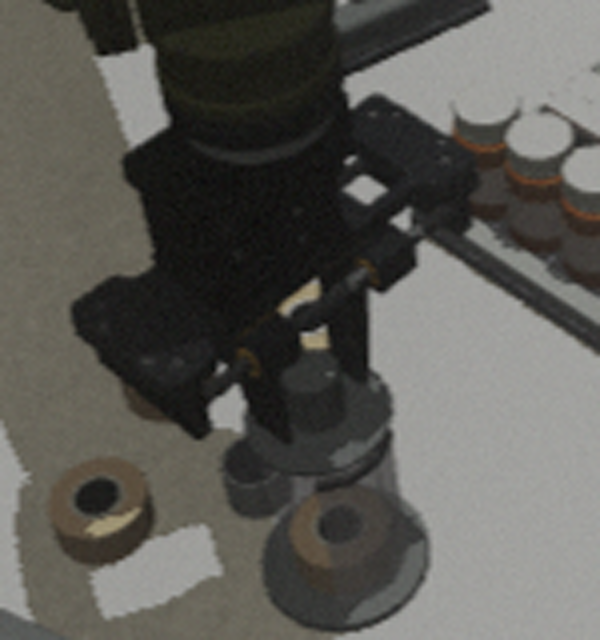

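>>> {"op": "servo_tool", "data": {
  "moves": [
    [0,0,0,0],
    [0,0,0,0],
    [0,0,0,0],
    [0,0,0,0],
    [0,0,0,0]
  ]
}}

```text
clock: 33.6
tool_pos: [569.5, -304.1, 132.9]
ee_rot: [-180.0, 0.0, 177.2]
contact_force: [-1.6, -0.3, 1.5]
finger_gap: 0.292
```

>>> {"op": "servo_tool", "data": {
  "moves": [
    [0,0,2,0],
    [0,0,2,0],
    [0,0,2,0],
    [0,0,2,0],
    [0,0,2,0]
  ]
}}

```text
clock: 34.02
tool_pos: [569.5, -304.0, 142.8]
ee_rot: [-180.0, 0.0, 177.3]
contact_force: [-0.4, -1.1, -0.6]
finger_gap: 0.292
```

>>> {"op": "servo_tool", "data": {
  "moves": [
    [0,0,4,0],
    [0,0,4,0],
    [0,0,8,0],
    [0,0,10,0],
    [0,0,10,0]
  ]
}}

```text
clock: 34.43
tool_pos: [569.5, -304.1, 179.9]
ee_rot: [-180.0, 0.0, 177.3]
contact_force: [-0.7, -0.3, -0.6]
finger_gap: 0.292
```

```bash
python3 - <<'E'
from h import *
s=monitor.observe();print(s["tool_pos"],s["contact_force"],s["moment"],s["finger_gap"])
a=cam("scene");save("g8",a["img"],(150,220,150,160),4)
E
```

```text
[ 569.51646872 -304.08846323  179.87339945] [-0.73072402 -0.32615052 -0.59832977] [-0.0308254  -0.02457096 -0.01517828] 0.2918505019104522
```

View pics/g8.png

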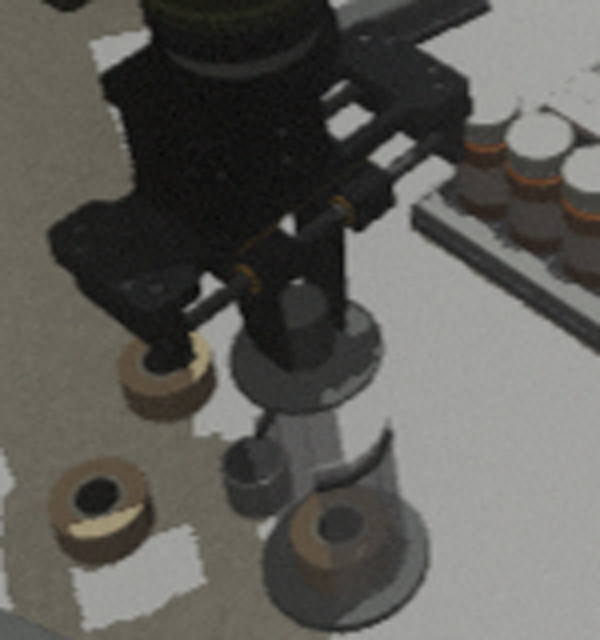

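>>> {"op": "servo_tool", "data": {
  "moves": [
    [-25,20.5,0,0],
    [-25,20.5,0,0],
    [-25,20.5,0,0],
    [-25,20.5,0,0],
    [-25,20.5,0,0]
  ]
}}

```text
clock: 34.9
tool_pos: [443.5, -200.8, 179.2]
ee_rot: [-180.0, 0.0, 177.2]
contact_force: [-0.1, 0.1, -0.0]
finger_gap: 0.292
```

>>> {"op": "servo_tool", "data": {
  "moves": [
    [-25,20.5,0,0],
    [-25,20.5,0,0],
    [-25,20.5,-10,0],
    [0,0,-25,0],
    [0,0,-30,0]
  ]
}}

```text
clock: 35.32
tool_pos: [371.0, -140.5, 116.8]
ee_rot: [-179.7, 0.5, 177.3]
contact_force: [1.1, -0.3, 0.3]
finger_gap: 0.288
```

>>> {"op": "servo_tool", "data": {
  "moves": [
    [0,0,-30,0],
    [0,0,-25,0],
    [0,0,-20,0],
    [0,0,-10,0],
    [0,0,0,0]
  ]
}}

```text
clock: 35.73
tool_pos: [367.9, -139.2, 26.9]
ee_rot: [179.9, -0.2, 177.2]
contact_force: [-0.0, -0.0, -0.6]
finger_gap: 0.289
```

>>> {"op": "servo_tool", "data": {
  "moves": [
    [0,0,-4,0],
    [0,0,-3,0],
    [0,0,-1,0],
    [0,0,0,0],
    [0,0,0,0]
  ]
}}

```text
clock: 36.15
tool_pos: [370.0, -140.3, 21.4]
ee_rot: [-180.0, 0.1, 177.3]
contact_force: [-0.1, -0.2, 0.2]
finger_gap: 0.292
```

```bash
python3 - <<'E'
from h import *
s=monitor.observe();print(s["tool_pos"],s["contact_force"],s["moment"],s["finger_gap"])
a=cam("scene");save("g9",a["img"],(130,200,170,180),4*.8)
b=cam("top");save("g9t",b["img"],(380,180,130,150),4)
E
```

```text
[ 369.99459681 -140.3319041    21.42612689] [-0.12627009 -0.16522305  0.1570446 ] [0.01368554 0.05677107 0.04707813] 0.29242627917137654
```

View pics/g9.png

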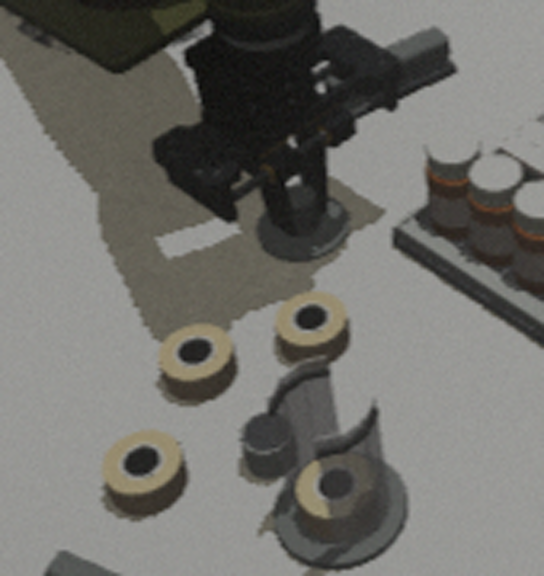

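View pics/g9t.png

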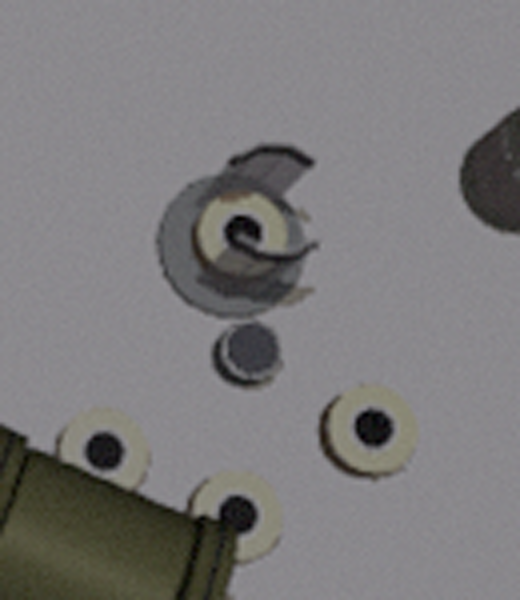

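```bash
python3 - <<'E'
from h import *
b=imaging.camera("top");a=imaging.camera("scene")
b_i=cv2.imread("pics/g9t.png")
for z in (122,108):
    print(z,[onz(b,(380+x/4,180+y/4),z).round(1)[:2].tolist() for x,y in((230,162),(313,162),(230,232),(318,245))])
print("roll top z33",onz(b,(380+240/4,180+234/4),33))
for y in range(130,180,6): pass
x,y,w,h=420,205,50,50
c=imaging.camera("top")["img"][:,:,::-1]
cv2.imwrite("pics/colz.png",cv2.resize(c[y:y+h,x:x+w],None,fx=11,fy=11,interpolation=cv2.INTER_CUBIC))
c=imaging.camera("scene")["img"][:,:,::-1]
x,y,w,h=205,300,60,80
cv2.imwrite("pics/colzs.png",cv2.resize(c[y:y+h,x:x+w],None,fx=7,fy=7,interpolation=cv2.INTER_CUBIC))
E
```

```text
122 [[590.8, -279.5], [587.3, -324.6], [551.9, -274.3], [540.9, -320.8]]
108 [[594.4, -283.1], [590.8, -328.8], [554.9, -277.9], [543.9, -324.9]]
roll top z33 [ 569.75983868 -302.49914416   33.        ]
```

View pics/colz.png

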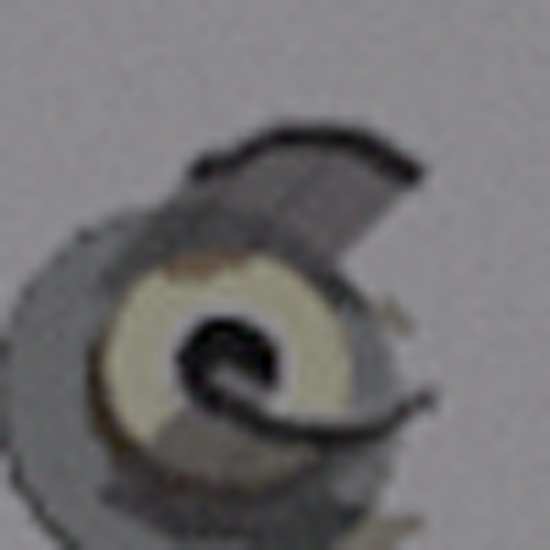

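View pics/colzs.png

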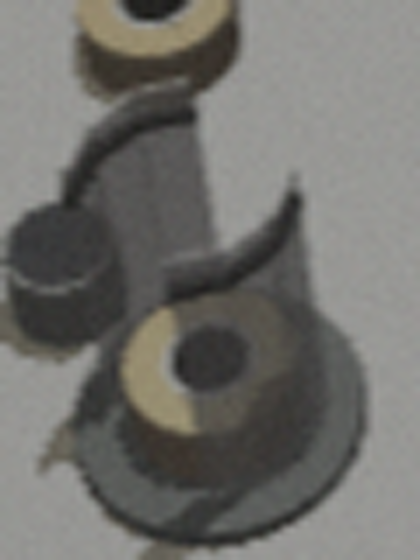

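```bash
python3 - <<'E'
from h import *
b=imaging.camera("top");a=imaging.camera("scene")
f=lambda p:onz(b,(420+p[0]/11,205+p[1]/11),108)[:2]
r1,r2,f1,f2=f((195,172)),f((420,178)),f((210,385)),f((432,400))
print(r1,r2,f1,f2)
ang=lambda v:np.degrees(np.arctan2(v[1],v[0]))
print(ang(r1-r2),ang(f1-f2),ang((r1+r2)/2-(f1+f2)/2),"centre",(r1+r2+f1+f2)/4)
g=lambda p:onz(a,(205+p[0]/7,300+p[1]/7),108)[:2]
q=[(65,200),(195,115),(165,290),(297,200)]
A=[g(p) for p in q];print(A)
print(ang(A[0]-A[1]),ang(A[2]-A[3]),ang((A[2]+A[3])/2-(A[0]+A[1])/2),sum(A)/4)
E
```

```text
[ 594.0570517  -283.52352435] [ 589.2483845  -328.39348258] [ 550.18829539 -280.75792519] [ 543.65399541 -324.39725638]
83.88301727030874 81.48412952985751 -4.322325457237603 centre [ 569.28693175 -304.26804712]
[array([ 545.76474074, -322.70986717]), array([ 553.14684611, -278.91250992]), array([ 589.81376602, -327.41170805]), array([ 597.30613864, -283.17897642])]
-99.56735802722862 -99.61380899735008 -5.8054217923020195 [ 571.50787288 -303.05326539]
```

>>> {"op": "servo_tool", "data": {
  "moves": [
    [0,0,-1,0],
    [0,0,0,0],
    [0,0,-1,0],
    [0,0,0,0],
    [0,0,0,0]
  ]
}}

```text
clock: 36.97
tool_pos: [369.5, -140.1, 18.8]
ee_rot: [-180.0, -0.0, 177.2]
contact_force: [-1.4, 0.1, 1.6]
finger_gap: 0.288
```

>>> {"op": "servo_tool", "data": {
  "moves": [
    [0,0,-0.5,0],
    [0,0,0,0],
    [0,0,0,0],
    [0,0,0,0],
    [0,0,0,0]
  ]
}}

```text
clock: 37.38
tool_pos: [369.5, -140.1, 18.8]
ee_rot: [180.0, -0.0, 177.3]
contact_force: [-2.9, 0.9, 5.7]
finger_gap: 0.287
```

>>> {"op": "servo_tool", "data": {
  "moves": [
    [0,0,0,0],
    [0,0,0,0],
    [0,0,0,0],
    [0,0,10,0],
    [0,0,25,0]
  ],
  "hand": -0.5,
  "newtons": 15
}}

```text
clock: 37.8
tool_pos: [366.6, -138.5, 50.6]
ee_rot: [179.8, -0.4, 177.2]
contact_force: [0.1, 0.5, -0.4]
finger_gap: 0.581
```

>>> {"op": "servo_tool", "data": {
  "moves": [
    [0,0,30,-1],
    [0,0,20,-1],
    [0,0,0,-1],
    [0,0,0,-1.3],
    [0,0,0,0]
  ]
}}

```text
clock: 38.22
tool_pos: [369.0, -139.8, 102.7]
ee_rot: [180.0, -0.0, 172.9]
contact_force: [0.8, -0.1, -1.3]
finger_gap: 0.745
```

```bash
cat >> h.py <<'E'
def rolls(a=None):
    a=a or cam("scene")
    i2=cv2.medianBlur(a["img"],3);h2=cv2.cvtColor(i2,cv2.COLOR_RGB2HSV)
    r=(h2[...,1]>50)&(h2[...,0]>15)&(h2[...,0]<32)&(h2[...,2]>60);r[:270]=0
    r=cv2.morphologyEx(r.astype(np.uint8),cv2.MORPH_CLOSE,np.ones((11,11)))
    for s in blobs(i2,r,60,900): print("roll scene",s,onz(a,s[0],25).round(1))
E
python3 - <<'E'
from h import *
s=monitor.observe();print(s["tool_pos"],s["ee_rot"])
a=cam("scene");save("g10",a["img"],(130,200,170,180),4*.8)
rolls(a)
b=cam("top");save("g10t",b["img"],(360,180,170,170),3.5)
E
```

```text
[ 368.9677876  -139.77595958  102.66421587] [ 1.79982539e+02 -3.97961497e-02  1.72897687e+02]
roll scene ([226.2, 300.7], [216, 291, 23, 22, 353]) [ 453.6 -213.1   25. ]
roll scene ([190.8, 311.3], [179, 301, 24, 24, 399]) [ 413.  -283.6   25. ]
roll scene ([173.5, 345.4], [162, 335, 26, 26, 416]) [ 454.3 -368.    25. ]
roll scene ([227.1, 353.9], [222, 342, 11, 25, 133]) [ 558.9 -314.5   25. ]
```

View pics/g10.png

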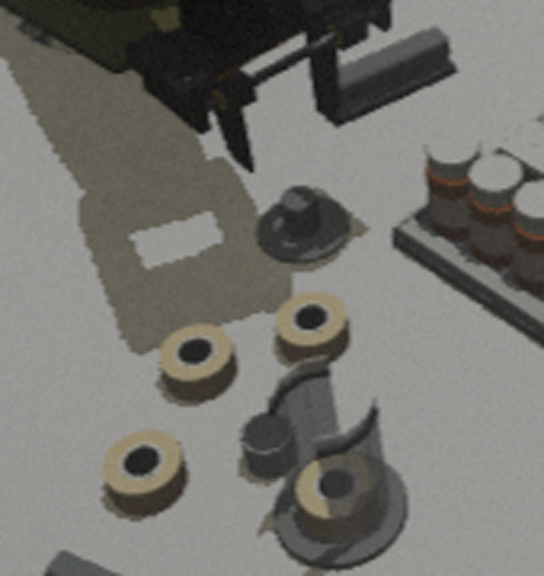

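View pics/g10t.png

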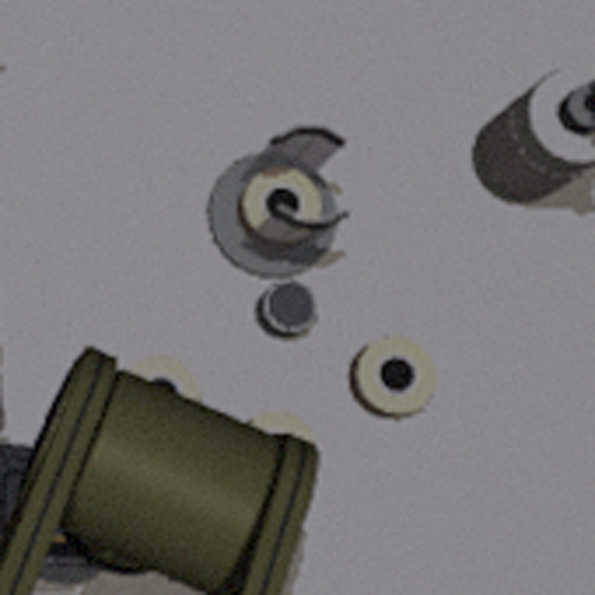

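>>> {"op": "servo_tool", "data": {
  "moves": [
    [27,-23,0,0],
    [27,-23,0,0],
    [27.7,-24.1,0,0],
    [0,0,-20,0],
    [0,0,-30,0]
  ]
}}

```text
clock: 38.73
tool_pos: [454.2, -212.5, 54.5]
ee_rot: [-179.9, 0.3, 172.9]
contact_force: [0.4, 0.3, -0.7]
finger_gap: 0.751
```

>>> {"op": "servo_tool", "data": {
  "moves": [
    [0,0,-20,0],
    [0,0,-14,0],
    [0,0,-4,0],
    [0,0,0,0],
    [0,0,0,0]
  ]
}}

```text
clock: 39.15
tool_pos: [451.0, -210.0, 15.0]
ee_rot: [180.0, -0.0, 173.0]
contact_force: [0.6, -0.8, 0.1]
finger_gap: 0.75
```

>>> {"op": "servo_tool", "data": {
  "moves": [
    [0,0,0,0],
    [0,0,0,0],
    [0,0,0,0],
    [0,0,0,0],
    [0,0,0,0]
  ],
  "hand": 1
}}

```text
clock: 39.57
tool_pos: [451.7, -210.4, 16.1]
ee_rot: [-180.0, 0.1, 173.0]
contact_force: [-0.1, 0.4, 3.5]
finger_gap: 0.544
```

>>> {"op": "servo_tool", "data": {
  "moves": [
    [0,0,5,0],
    [0,0,20,0],
    [0,0,35,0],
    [0,0,35,0],
    [0,0,30,0]
  ]
}}

```text
clock: 39.98
tool_pos: [451.1, -210.1, 142.3]
ee_rot: [-180.0, 0.0, 173.0]
contact_force: [-0.2, 0.0, -1.0]
finger_gap: 0.541
```

>>> {"op": "servo_tool", "data": {
  "moves": [
    [0,0,20,0],
    [15,-10,10,0],
    [0,0,0,0],
    [0,0,0,0],
    [0,0,0,0]
  ]
}}

```text
clock: 40.4
tool_pos: [465.0, -219.5, 168.7]
ee_rot: [179.9, -0.2, 172.9]
contact_force: [-0.9, 0.1, -1.0]
finger_gap: 0.542
```

```bash
python3 - <<'E'
from h import *
s=monitor.observe();print(s["tool_pos"],s["ee_rot"],s["finger_gap"])
a=cam("scene");save("g11",a["img"],(130,190,170,190),3.1)
rolls(a)
E
```

```text
[ 465.0259967  -219.47493447  168.71787325] [ 1.79932064e+02 -1.50191882e-01  1.72946258e+02] 0.5417286276366358
roll scene ([190.9, 312.6], [180, 301, 23, 25, 450]) [ 416. -286.   25.]
roll scene ([173.5, 345.1], [161, 334, 27, 27, 454]) [ 453.7 -367.5   25. ]
roll scene ([227.1, 354.4], [222, 344, 11, 22, 136]) [ 559.8 -315.4   25. ]
```

View pics/g11.png

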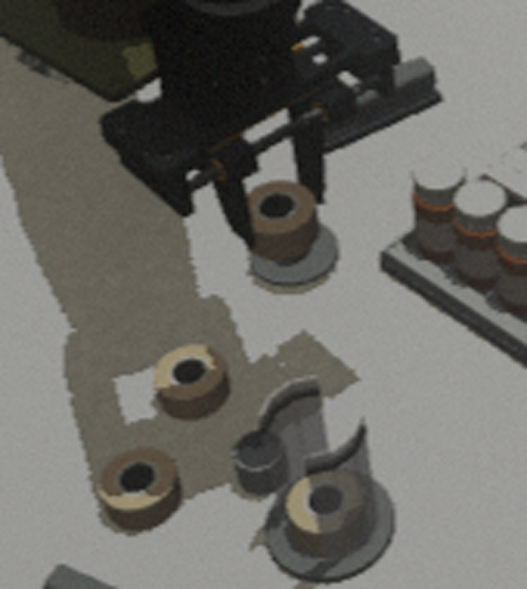

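>>> {"op": "servo_tool", "data": {
  "moves": [
    [26,-21,0,0],
    [26,-21,0,0],
    [26,-21,0,0],
    [25.5,-20.7,0,0],
    [0,0,-10,0]
  ]
}}

```text
clock: 40.87
tool_pos: [572.7, -306.8, 160.0]
ee_rot: [-179.9, 0.1, 172.9]
contact_force: [-1.7, 0.5, -0.7]
finger_gap: 0.541
```

>>> {"op": "servo_tool", "data": {
  "moves": [
    [0,0,-15,0],
    [0,0,0,0],
    [0,0,0,0],
    [0,0,0,0],
    [0,0,0,0]
  ]
}}

```text
clock: 41.28
tool_pos: [569.3, -303.3, 145.8]
ee_rot: [-180.0, 0.0, 173.0]
contact_force: [-0.2, 0.4, -0.4]
finger_gap: 0.545
```

```bash
python3 - <<'E'
from h import *
s=monitor.observe();print(s["tool_pos"],s["ee_rot"],s["finger_gap"])
a=cam("scene");save("g12",a["img"],(150,230,140,150),4)
E
```

```text
[ 569.2571047  -303.34094174  145.8041725 ] [-1.79981885e+02  3.66334081e-02  1.72970125e+02] 0.5447269412852
```

View pics/g12.png

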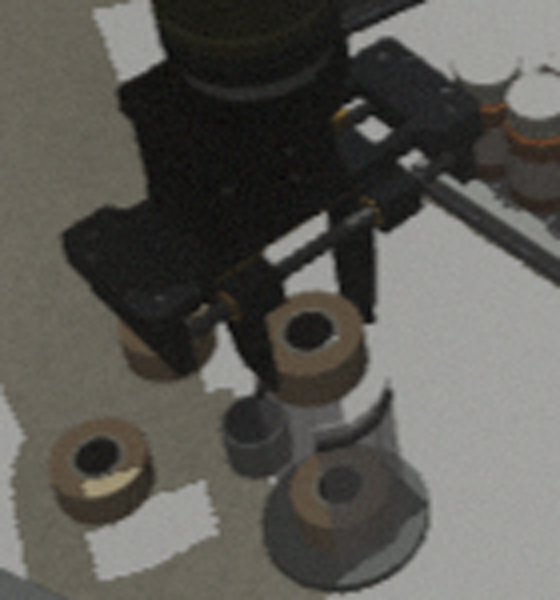

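>>> {"op": "servo_tool", "data": {
  "moves": [
    [0,0,-6,0],
    [0,0,-4,0],
    [0,0,-4,0],
    [0,0,0,0],
    [0,0,0,0]
  ]
}}

```text
clock: 41.75
tool_pos: [569.3, -303.6, 130.5]
ee_rot: [180.0, -0.1, 173.0]
contact_force: [0.8, 0.1, -0.7]
finger_gap: 0.542
```

>>> {"op": "servo_tool", "data": {
  "moves": [
    [0,0,-5,0],
    [0,0,-6,0],
    [0,0,-8,0],
    [0,0,-8,0],
    [0,0,0,0]
  ]
}}

```text
clock: 42.17
tool_pos: [568.5, -303.1, 101.2]
ee_rot: [179.9, -0.2, 172.9]
contact_force: [0.1, -0.3, -0.9]
finger_gap: 0.543
```

>>> {"op": "servo_tool", "data": {
  "moves": [
    [0,0,-12,0],
    [0,0,-12,0],
    [0,0,-12,0],
    [0,0,-10,0],
    [0,0,-5,0]
  ]
}}

```text
clock: 42.58
tool_pos: [568.6, -303.1, 50.4]
ee_rot: [179.9, -0.1, 172.9]
contact_force: [-1.1, -0.7, 0.6]
finger_gap: 0.543
```

>>> {"op": "servo_tool", "data": {
  "moves": [
    [0,0,-2,0],
    [0,0,-1,0],
    [0,0,0,0],
    [0,0,0,0],
    [0,0,0,0]
  ]
}}

```text
clock: 43.0
tool_pos: [570.0, -304.1, 50.9]
ee_rot: [-180.0, 0.1, 173.0]
contact_force: [-0.2, 0.4, -0.6]
finger_gap: 0.544
```

>>> {"op": "servo_tool", "data": {
  "moves": [
    [0,0,-1,0],
    [0,0,-0.5,0],
    [0,0,0,0],
    [0,0,0,0],
    [0,0,0,0]
  ]
}}

```text
clock: 43.42
tool_pos: [569.9, -304.0, 49.2]
ee_rot: [-180.0, 0.0, 173.0]
contact_force: [-0.4, -0.5, 2.3]
finger_gap: 0.547
```

>>> {"op": "servo_tool", "data": {
  "moves": [
    [0,0,0,0],
    [0,0,0,0],
    [0,0,0,0],
    [0,0,0,0],
    [0,0,5,0]
  ],
  "hand": -0.3
}}

```text
clock: 43.83
tool_pos: [568.7, -303.3, 52.3]
ee_rot: [179.9, -0.1, 172.9]
contact_force: [-0.1, -1.0, -0.5]
finger_gap: 0.647
```

>>> {"op": "servo_tool", "data": {
  "moves": [
    [0,0,15,0],
    [0,0,25,0],
    [0,0,35,0],
    [0,0,30,0],
    [0,0,0,0]
  ]
}}

```text
clock: 44.25
tool_pos: [573.6, -306.3, 169.1]
ee_rot: [-179.6, 0.8, 173.0]
contact_force: [2.2, -0.7, 1.2]
finger_gap: 0.648
```

```bash
python3 - <<'E'
from h import *
s=monitor.observe();print(s["tool_pos"],s["ee_rot"],s["finger_gap"])
a=cam("scene");save("g13",a["img"],(150,230,140,150),4)
rolls(a)
E
```

```text
[ 573.63716501 -306.32472048  169.08446592] [-179.62676546    0.76922901  172.96344553] 0.6481605153689088
roll scene ([301.3, 276.9], [295, 272, 21, 11, 79]) [543.2 -48.9  25. ]
roll scene ([191.0, 315.5], [179, 305, 25, 21, 346]) [ 422.5 -291.5   25. ]
roll scene ([174.2, 346.5], [162, 334, 27, 27, 530]) [ 457.6 -368.9   25. ]
roll scene ([226.3, 349.6], [220, 334, 13, 34, 194]) [ 550. -308.   25.]
```

View pics/g13.png

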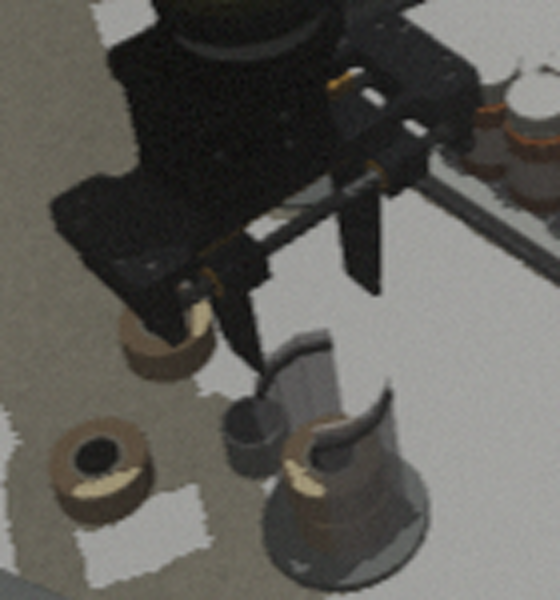

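>>> {"op": "servo_tool", "data": {
  "moves": [
    [-32.2,4.6,0,0],
    [-32.2,4.6,0,0],
    [-32.2,4.6,0,0],
    [-32.2,4.6,0,0],
    [-32.2,4.5,0,0]
  ],
  "hand": -0.5
}}

```text
clock: 44.72
tool_pos: [406.7, -280.1, 157.8]
ee_rot: [180.0, -0.1, 173.0]
contact_force: [-0.1, -0.1, 0.5]
finger_gap: 0.748
```

>>> {"op": "servo_tool", "data": {
  "moves": [
    [0,0,-30,0],
    [0,0,-35,0],
    [0,0,0,0],
    [0,0,0,0],
    [0,0,0,0]
  ]
}}

```text
clock: 45.13
tool_pos: [409.1, -281.2, 94.7]
ee_rot: [-180.0, 0.0, 173.0]
contact_force: [-0.4, 0.1, 0.6]
finger_gap: 0.748
```

```bash
python3 - <<'E'
from h import *
s=monitor.observe();print(s["tool_pos"],s["ee_rot"],s["finger_gap"])
a=cam("scene");save("g14",a["img"],(130,220,160,160),3.6)
b=cam("top");save("g14t",b["img"],(380,180,140,150),4)
E
```

```text
[ 409.13155611 -281.24101529   94.67279249] [-1.79983371e+02  2.48366168e-02  1.72962066e+02] 0.7475405891698754
```

View pics/g14.png

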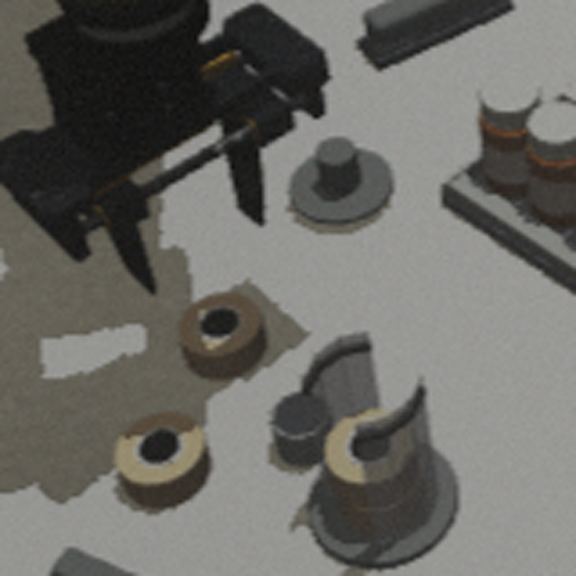

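View pics/g14t.png

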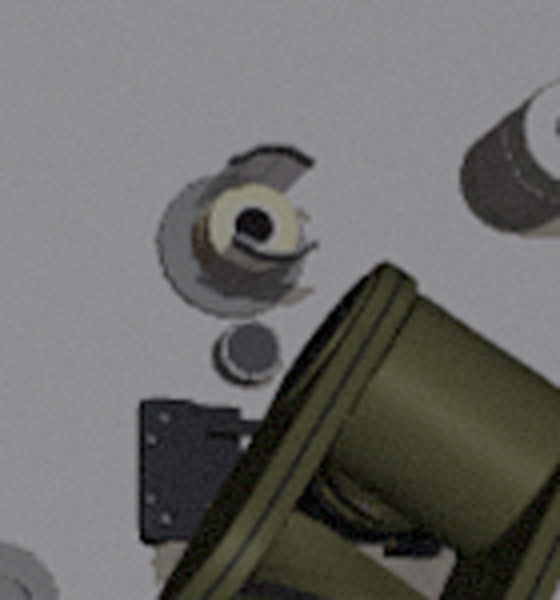

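>>> {"op": "servo_tool", "data": {
  "moves": [
    [0,0,-30,0],
    [0,0,-25,0],
    [0,0,-18,0],
    [0,0,-5.5,0],
    [0,0,0,0]
  ]
}}

```text
clock: 45.65
tool_pos: [408.5, -280.7, 14.8]
ee_rot: [179.9, -0.1, 173.0]
contact_force: [-0.5, 0.3, -0.1]
finger_gap: 0.75
```

>>> {"op": "servo_tool", "data": {
  "moves": [
    [0,0,0,0],
    [0,0,0,0],
    [0,0,0,0],
    [0,0,0,0],
    [0,0,0,0]
  ],
  "hand": 1
}}

```text
clock: 46.07
tool_pos: [409.6, -281.7, 16.7]
ee_rot: [-179.9, 0.1, 173.0]
contact_force: [0.1, 0.2, 4.6]
finger_gap: 0.542
```

>>> {"op": "servo_tool", "data": {
  "moves": [
    [0,0,5,0],
    [0,0,20,0],
    [0,0,35,0],
    [0,0,35,0],
    [0,0,30,0]
  ]
}}

```text
clock: 46.48
tool_pos: [408.5, -280.8, 142.2]
ee_rot: [-180.0, 0.0, 172.9]
contact_force: [1.2, -0.8, -0.9]
finger_gap: 0.542
```

>>> {"op": "servo_tool", "data": {
  "moves": [
    [0,0,20,0],
    [32.2,-4.6,0,0],
    [32.2,-4.6,0,0],
    [32.2,-4.6,0,0],
    [32.2,-4.5,0,0]
  ]
}}

```text
clock: 46.9
tool_pos: [538.6, -299.2, 160.6]
ee_rot: [-180.0, 0.0, 172.9]
contact_force: [0.0, -0.6, 0.0]
finger_gap: 0.54
```

>>> {"op": "servo_tool", "data": {
  "moves": [
    [32.2,-4.5,0,0],
    [0,0,-5,0],
    [0,0,-10,0],
    [0,0,0,0],
    [0,0,0,0]
  ]
}}

```text
clock: 47.32
tool_pos: [567.8, -303.0, 143.5]
ee_rot: [179.9, -0.2, 172.9]
contact_force: [0.1, -0.1, -0.3]
finger_gap: 0.542
```

```bash
python3 - <<'E'
from h import *
s=monitor.observe();print(s["tool_pos"],s["ee_rot"],s["finger_gap"])
a=cam("scene");save("g15",a["img"],(150,230,140,150),4)
E
```

```text
[ 567.77228555 -303.04052612  143.52010651] [179.92191639  -0.18079189 172.92710277] 0.5422086144811175
```

View pics/g15.png

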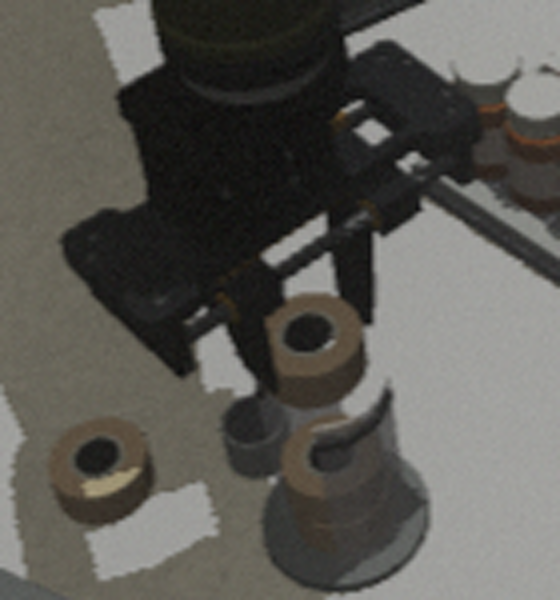

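>>> {"op": "servo_tool", "data": {
  "moves": [
    [0,0,-6,0],
    [0,0,-4,0],
    [0,0,-4,0],
    [0,0,0,0],
    [0,0,0,0]
  ]
}}

```text
clock: 47.78
tool_pos: [569.2, -303.6, 130.7]
ee_rot: [180.0, -0.0, 172.9]
contact_force: [-0.5, -0.6, 0.7]
finger_gap: 0.539
```

>>> {"op": "servo_tool", "data": {
  "moves": [
    [0,0,-6,0],
    [0,0,-10,0],
    [0,0,-12,0],
    [0,0,-12,0],
    [0,0,-8,0]
  ]
}}

```text
clock: 48.2
tool_pos: [568.5, -303.0, 80.2]
ee_rot: [179.9, -0.2, 173.0]
contact_force: [0.4, -0.1, -1.1]
finger_gap: 0.544
```

>>> {"op": "servo_tool", "data": {
  "moves": [
    [0,0,-4,0],
    [0,0,-4,0],
    [0,0,-2,0],
    [0,0,0,0],
    [0,0,0,0]
  ]
}}

```text
clock: 48.62
tool_pos: [570.1, -303.6, 74.9]
ee_rot: [180.0, 0.0, 173.0]
contact_force: [-2.7, 2.8, 6.8]
finger_gap: 0.548
```

>>> {"op": "servo_tool", "data": {
  "moves": [
    [0,0,0,0],
    [0,0,0,0],
    [0,0,0,0],
    [0,0,0,0],
    [0,0,5,0]
  ],
  "hand": -0.3
}}

```text
clock: 49.03
tool_pos: [568.8, -303.2, 76.8]
ee_rot: [179.9, -0.1, 173.0]
contact_force: [-0.2, 0.5, -0.2]
finger_gap: 0.65
```

>>> {"op": "servo_tool", "data": {
  "moves": [
    [0,0,10,0],
    [0,0,25,0],
    [0,0,25,0],
    [0,0,22,0],
    [0,0,0,0]
  ]
}}

```text
clock: 49.45
tool_pos: [572.7, -305.7, 167.8]
ee_rot: [-179.7, 0.6, 173.0]
contact_force: [1.8, -0.9, 0.5]
finger_gap: 0.648
```

>>> {"op": "servo_tool", "data": {
  "moves": [
    [-30,-15,0,0],
    [-30,-15,0,0],
    [-30,-15,0,0],
    [-27.3,-16.4,0,0],
    [0,0,0,0]
  ],
  "hand": -0.5
}}

```text
clock: 49.87
tool_pos: [448.5, -367.0, 159.8]
ee_rot: [-179.9, -0.1, 172.7]
contact_force: [0.3, 1.0, 0.6]
finger_gap: 0.747
```

```bash
python3 - <<'E'
from h import *
s=monitor.observe();print(s["tool_pos"],s["ee_rot"],s["finger_gap"])
a=cam("scene");save("g16",a["img"],(130,220,160,160),3.6)
b=cam("top");save("g16t",b["img"],(380,180,140,150),4)
E
```

```text
[ 448.50827455 -367.02494294  159.80605562] [-1.79948982e+02 -1.13393028e-01  1.72728163e+02] 0.7470885433485447
```

View pics/g16.png

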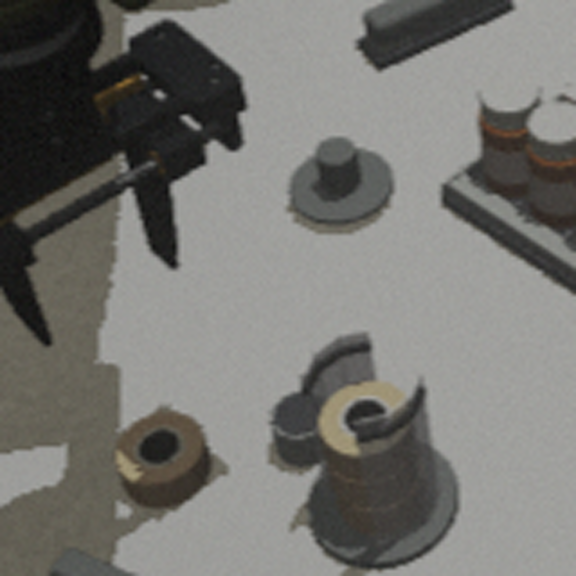

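>>> {"op": "servo_tool", "data": {
  "moves": [
    [0,0,-30,0],
    [0,0,-35,0],
    [0,0,-35,0],
    [0,0,-25,0],
    [0,0,-14,0]
  ]
}}

```text
clock: 50.38
tool_pos: [451.4, -362.6, 17.0]
ee_rot: [179.8, -0.3, 173.0]
contact_force: [-0.3, 1.0, 0.2]
finger_gap: 0.749
```

>>> {"op": "servo_tool", "data": {
  "moves": [
    [0,0,-6,0],
    [0,0,0,0],
    [0,0,0,0],
    [0,0,0,0],
    [0,0,0,0]
  ]
}}

```text
clock: 50.8
tool_pos: [453.7, -366.3, 17.4]
ee_rot: [-179.9, 0.2, 173.0]
contact_force: [-0.1, 0.4, 0.1]
finger_gap: 0.749
```

>>> {"op": "servo_tool", "data": {
  "moves": [
    [0,0,0,0],
    [0,0,0,0],
    [0,0,0,0],
    [0,0,0,0],
    [0,0,0,0]
  ],
  "hand": 1
}}

```text
clock: 51.22
tool_pos: [452.4, -365.3, 15.5]
ee_rot: [-180.0, 0.0, 172.9]
contact_force: [-0.1, -0.5, 2.0]
finger_gap: 0.542
```

>>> {"op": "servo_tool", "data": {
  "moves": [
    [0,0,5,0],
    [0,0,20,0],
    [0,0,35,0],
    [0,0,35,0],
    [0,0,30,0]
  ]
}}

```text
clock: 51.63
tool_pos: [452.3, -365.2, 142.3]
ee_rot: [-180.0, 0.0, 173.0]
contact_force: [1.0, -0.3, -0.3]
finger_gap: 0.542
```

>>> {"op": "servo_tool", "data": {
  "moves": [
    [0,0,20,0],
    [30,15,0,0],
    [30,15,0,0],
    [30,15,0,0],
    [27.3,16.4,0,0]
  ]
}}

```text
clock: 52.05
tool_pos: [570.9, -303.2, 160.7]
ee_rot: [-180.0, 0.0, 172.9]
contact_force: [-0.3, -0.1, -1.1]
finger_gap: 0.541
```

>>> {"op": "servo_tool", "data": {
  "moves": [
    [0,0,-5,0],
    [0,0,-10,0],
    [0,0,0,0],
    [0,0,0,0],
    [0,0,0,0]
  ]
}}

```text
clock: 52.47
tool_pos: [568.5, -304.3, 144.7]
ee_rot: [180.0, -0.1, 172.9]
contact_force: [-0.0, -0.3, -0.4]
finger_gap: 0.546
```

```bash
python3 - <<'E'
from h import *
s=monitor.observe();print(s["tool_pos"],s["ee_rot"],s["finger_gap"])
a=cam("scene");save("g17",a["img"],(150,230,140,150),4)
E
```

```text
[ 568.48116867 -304.29760947  144.71937429] [ 1.79983311e+02 -5.68534982e-02  1.72869847e+02] 0.5456816334285193
```

View pics/g17.png

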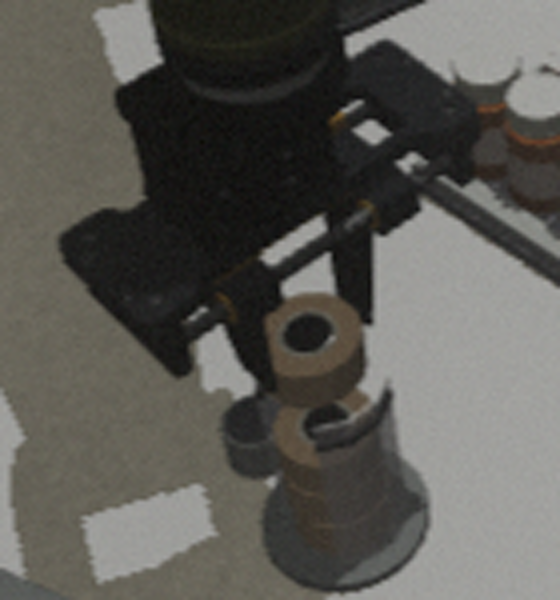

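>>> {"op": "servo_tool", "data": {
  "moves": [
    [0,0,-6,0],
    [0,0,-4,0],
    [0,0,-4,0],
    [0,0,0,0],
    [0,0,0,0]
  ]
}}

```text
clock: 52.93
tool_pos: [569.3, -303.6, 130.5]
ee_rot: [180.0, -0.1, 172.9]
contact_force: [-0.5, -0.6, -0.2]
finger_gap: 0.538
```

>>> {"op": "servo_tool", "data": {
  "moves": [
    [0,0,-6,0],
    [0,0,-10,0],
    [0,0,-8,0],
    [0,0,-4,0],
    [0,0,0,0]
  ]
}}

```text
clock: 53.35
tool_pos: [568.5, -303.0, 100.8]
ee_rot: [179.9, -0.2, 173.0]
contact_force: [0.3, -0.0, -0.7]
finger_gap: 0.545
```

>>> {"op": "servo_tool", "data": {
  "moves": [
    [0,0,-2,0],
    [0,0,-2,0],
    [0,0,-1,0],
    [0,0,0,0],
    [0,0,0,0]
  ]
}}

```text
clock: 53.77
tool_pos: [569.9, -303.9, 98.6]
ee_rot: [-180.0, 0.0, 173.0]
contact_force: [0.6, 0.3, -0.4]
finger_gap: 0.542
```

>>> {"op": "servo_tool", "data": {
  "moves": [
    [0,0,-0.5,0],
    [0,0,0,0],
    [0,0,-0.5,0],
    [0,0,0,0],
    [0,0,0,0]
  ]
}}

```text
clock: 54.18
tool_pos: [570.1, -304.0, 98.6]
ee_rot: [-180.0, 0.1, 173.0]
contact_force: [-1.4, 0.7, 5.6]
finger_gap: 0.54
```

>>> {"op": "servo_tool", "data": {
  "moves": [
    [0,0,0,0],
    [0,0,0,0],
    [0,0,0,0],
    [0,0,0,0],
    [0,0,5,0]
  ],
  "hand": -0.3
}}

```text
clock: 54.6
tool_pos: [568.7, -303.2, 100.6]
ee_rot: [179.9, -0.2, 172.9]
contact_force: [0.3, 0.4, 0.8]
finger_gap: 0.654
```

>>> {"op": "servo_tool", "data": {
  "moves": [
    [0,0,10,0],
    [0,0,25,0],
    [0,0,25,0],
    [0,0,0,0],
    [0,0,0,0]
  ]
}}

```text
clock: 55.02
tool_pos: [571.1, -304.7, 165.6]
ee_rot: [-179.9, 0.3, 173.0]
contact_force: [-0.0, -0.2, -0.0]
finger_gap: 0.654
```

>>> {"op": "servo_tool", "data": {
  "moves": [
    [-25,20.5,0,1],
    [-25,20.5,0,1],
    [-25,20.5,0,1],
    [-25,20.5,0,1.3],
    [-25,20.5,0,0]
  ],
  "hand": -0.5
}}

```text
clock: 55.43
tool_pos: [442.7, -199.9, 160.6]
ee_rot: [179.9, -0.1, 177.3]
contact_force: [-0.4, 0.6, 0.7]
finger_gap: 0.751
```

>>> {"op": "servo_tool", "data": {
  "moves": [
    [-25,20.5,0,0],
    [-25,20.5,0,0],
    [-25,20.5,0,0],
    [0,0,0,0],
    [0,0,0,0]
  ]
}}

```text
clock: 55.85
tool_pos: [368.7, -139.0, 161.3]
ee_rot: [-180.0, 0.0, 177.3]
contact_force: [0.8, 0.6, 0.4]
finger_gap: 0.752
```

```bash
python3 - <<'E'
from h import *
s=monitor.observe();print(s["tool_pos"],s["ee_rot"],s["finger_gap"])
a=cam("scene");save("g18",a["img"],(130,220,160,160),3.6)
b=cam("top");save("g18t",b["img"],(380,180,140,150),4)
E
```

```text
[ 368.68628866 -138.96922466  161.33768802] [-1.79987559e+02  1.57367261e-02  1.77297424e+02] 0.751871896216303
```

View pics/g18.png

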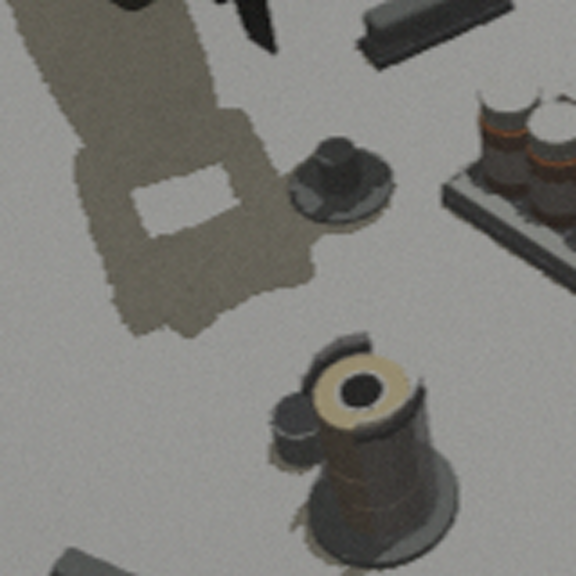

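View pics/g18t.png

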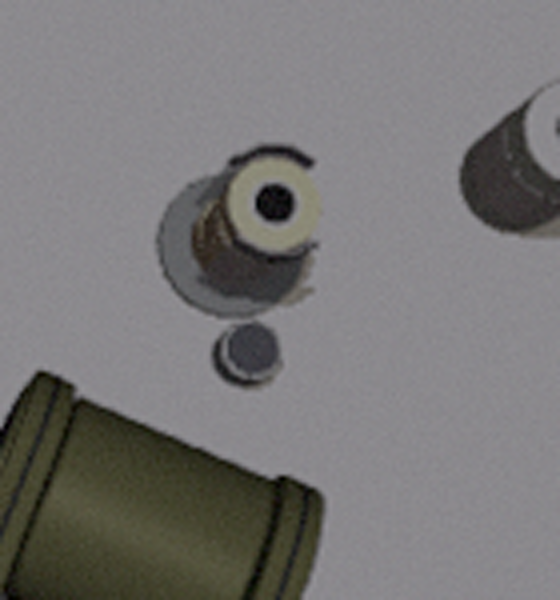

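>>> {"op": "servo_tool", "data": {
  "moves": [
    [0,0,-30,0],
    [0,0,-35,0],
    [0,0,-35,0],
    [0,0,-25,0],
    [0,0,-12,0]
  ],
  "newtons": 25
}}

```text
clock: 56.37
tool_pos: [367.7, -139.1, 21.0]
ee_rot: [179.8, -0.4, 177.2]
contact_force: [-0.7, -0.4, -0.5]
finger_gap: 0.748
```

>>> {"op": "servo_tool", "data": {
  "moves": [
    [0,0,-6,0],
    [0,0,0,0],
    [0,0,0,0],
    [0,0,0,0],
    [0,0,0,0]
  ],
  "hand": 1
}}

```text
clock: 56.78
tool_pos: [370.9, -140.5, 20.6]
ee_rot: [-179.9, 0.1, 177.2]
contact_force: [-0.3, -1.0, -0.0]
finger_gap: 0.46
```

>>> {"op": "servo_tool", "data": {
  "moves": [
    [0,0,0,0],
    [0,0,0,0],
    [0,0,0,0],
    [0,0,0,0],
    [0,0,0,0]
  ]
}}

```text
clock: 57.2
tool_pos: [370.2, -140.0, 19.9]
ee_rot: [-180.0, 0.1, 177.3]
contact_force: [-0.9, -0.5, 4.9]
finger_gap: 0.286
```

>>> {"op": "servo_tool", "data": {
  "moves": [
    [0,0,10,0],
    [0,0,30,0],
    [0,0,35,0],
    [0,0,35,0],
    [0,0,35,0]
  ]
}}

```text
clock: 57.62
tool_pos: [368.9, -139.3, 165.7]
ee_rot: [180.0, -0.0, 177.3]
contact_force: [0.4, -0.6, -0.3]
finger_gap: 0.288
```

>>> {"op": "servo_tool", "data": {
  "moves": [
    [25,-20.5,10,0],
    [25,-20.5,0,0],
    [25,-20.5,0,0],
    [25,-20.5,0,0],
    [25,-20.5,0,0]
  ]
}}

```text
clock: 58.03
tool_pos: [495.4, -243.0, 174.4]
ee_rot: [180.0, -0.0, 177.3]
contact_force: [0.1, -0.1, 0.0]
finger_gap: 0.288
```

>>> {"op": "servo_tool", "data": {
  "moves": [
    [25,-20.5,0,0],
    [25,-20.5,0,0],
    [25,-20.5,0,0],
    [0,0,0,0],
    [0,0,0,0]
  ]
}}

```text
clock: 58.45
tool_pos: [569.8, -304.2, 173.2]
ee_rot: [179.9, -0.1, 177.2]
contact_force: [0.4, -0.6, -0.5]
finger_gap: 0.288
```

```bash
python3 - <<'E'
from h import *
s=monitor.observe();print(s["tool_pos"],s["ee_rot"],s["finger_gap"])
a=cam("scene");save("g19",a["img"],(150,230,140,150),4)
b=cam("top")
print("roll top",tri(b,(448.25,230.75),a,(230.6,328.3)))
E
```

```text
[ 569.77913087 -304.15357706  173.18226777] [ 1.79929473e+02 -1.14477911e-01  1.77222151e+02] 0.2878664017873046
roll top (array([ 569.85874072, -303.18841175,  107.6619868 ]), np.float64(0.3010359957239732), np.float64(0.4159327118395028))
```

View pics/g19.png

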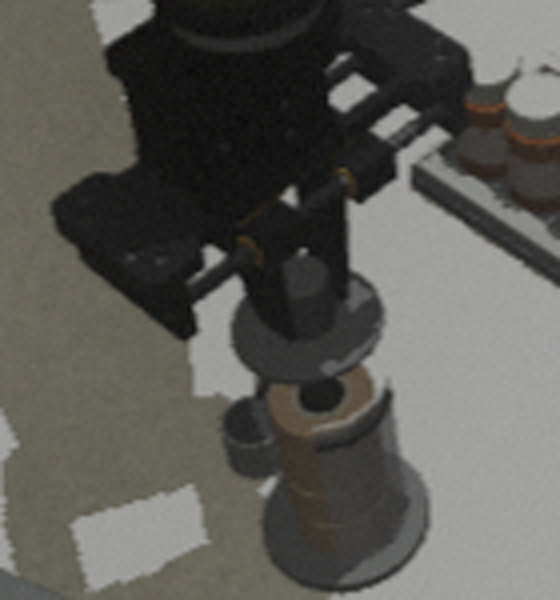

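>>> {"op": "servo_tool", "data": {
  "moves": [
    [0,-0.2,-12,0],
    [0,0,-12,0],
    [0,0,-6,0],
    [0,0,0,0],
    [0,0,0,0]
  ]
}}

```text
clock: 58.97
tool_pos: [568.8, -303.3, 143.0]
ee_rot: [179.9, -0.1, 177.3]
contact_force: [-0.6, 0.7, 0.6]
finger_gap: 0.291
```

>>> {"op": "servo_tool", "data": {
  "moves": [
    [0,0,-3,0],
    [0,0,-2,0],
    [0,0,-2,0],
    [0,0,-1,0],
    [0,0,0,0]
  ]
}}

```text
clock: 59.38
tool_pos: [569.5, -303.9, 135.9]
ee_rot: [180.0, -0.0, 177.2]
contact_force: [-0.7, -0.1, 0.2]
finger_gap: 0.288
```

>>> {"op": "servo_tool", "data": {
  "moves": [
    [0,0,-1,0],
    [0,0,-1,0],
    [0,0,-1,0],
    [0,0,0,0],
    [0,0,0,0]
  ]
}}

```text
clock: 59.8
tool_pos: [569.7, -304.0, 133.9]
ee_rot: [-180.0, 0.0, 177.3]
contact_force: [-1.7, 1.5, 4.0]
finger_gap: 0.29
```

>>> {"op": "servo_tool", "data": {
  "moves": [
    [0,0,-1,0],
    [0,0,-1,0],
    [0,0,0,0],
    [0,0,0,0],
    [0,0,0,0]
  ]
}}

```text
clock: 60.22
tool_pos: [569.8, -304.1, 133.9]
ee_rot: [-180.0, 0.0, 177.3]
contact_force: [-6.1, 4.2, 12.4]
finger_gap: 0.29
```

>>> {"op": "servo_tool", "data": {
  "moves": [
    [0,0,1.5,0],
    [0,0,0,0],
    [0,0,0,0],
    [0,0,0,0],
    [0,0,0,0]
  ]
}}

```text
clock: 60.63
tool_pos: [570.0, -304.2, 134.0]
ee_rot: [-180.0, 0.1, 177.3]
contact_force: [-2.6, 1.8, 7.1]
finger_gap: 0.293
```

>>> {"op": "servo_tool", "data": {
  "moves": [
    [0,0,0,0],
    [0,0,0,0],
    [0,0,0,0],
    [0,0,0,0],
    [0,0,10,0]
  ],
  "hand": -0.5
}}

```text
clock: 61.05
tool_pos: [568.1, -303.0, 139.8]
ee_rot: [179.8, -0.3, 177.2]
contact_force: [-0.8, -0.2, -0.4]
finger_gap: 0.58
```

>>> {"op": "servo_tool", "data": {
  "moves": [
    [0,0,20,0],
    [0,0,25,0],
    [-30,20,10,0],
    [-35,20,0,0],
    [-35,20,0,0]
  ]
}}

```text
clock: 61.47
tool_pos: [469.5, -243.8, 199.4]
ee_rot: [-179.9, 0.1, 177.3]
contact_force: [0.4, 0.9, 0.1]
finger_gap: 0.751
```

>>> {"op": "servo_tool", "data": {
  "moves": [
    [-35,20,0,0],
    [-35,20,0,0],
    [-30,20,0,0],
    [0,0,0,0],
    [0,0,0,0]
  ]
}}

```text
clock: 61.88
tool_pos: [368.9, -183.4, 198.4]
ee_rot: [-179.9, 0.2, 177.3]
contact_force: [0.2, -0.6, 0.7]
finger_gap: 0.748
```

```bash
python3 - <<'E'
from h import *
s=monitor.observe();print(s["tool_pos"],s["finger_gap"])
a=cam("scene");save("g20",a["img"],(140,150,300,230),2.6)
save("g20c",a["img"],(195,290,75,90),6.5)
b=cam("top");save("g20t",b["img"],(140,140,400,220),2)
i=cv2.medianBlur(b["img"],3).min(2)
for x in blobs(i,i>122,80,900):
    if 320<x[0][0]<350 and 190<x[0][1]<300: print(x[0],onz(b,x[0],90).round(1))
E
```

```text
[ 368.88911048 -183.38461262  198.40686249] 0.7481583296994189
[338.0, 212.3] [635.7 -66.8  90. ]
[338.8, 231.4] [591.4 -64.6  90. ]
[339.7, 250.5] [547.7 -62.7  90. ]
[340.8, 270.1] [503.7 -61.2  90. ]
[341.7, 290.0] [459.8 -59.2  90. ]
```

View pics/g20.png

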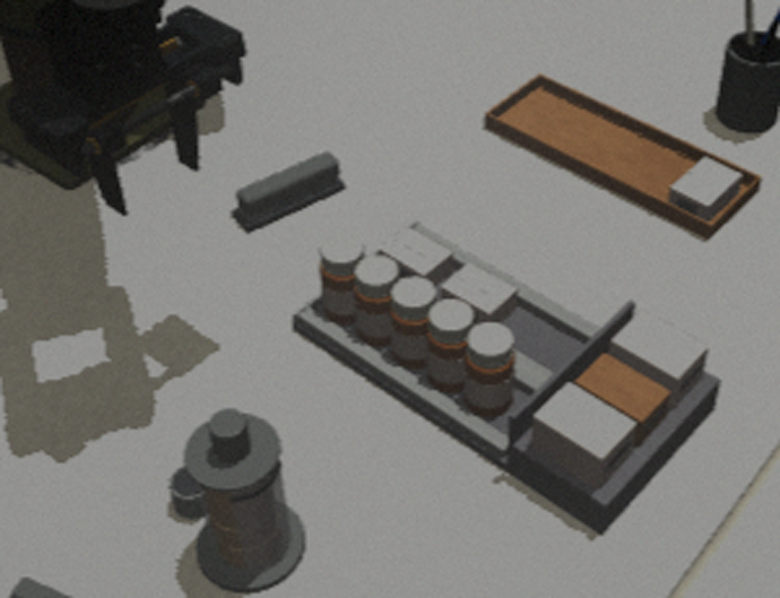

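View pics/g20c.png

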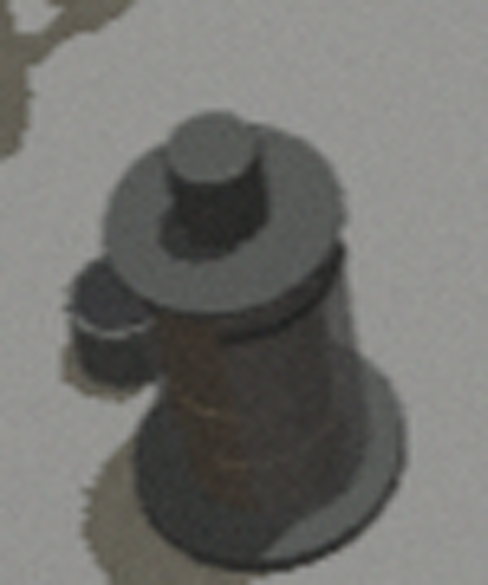

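View pics/g20t.png

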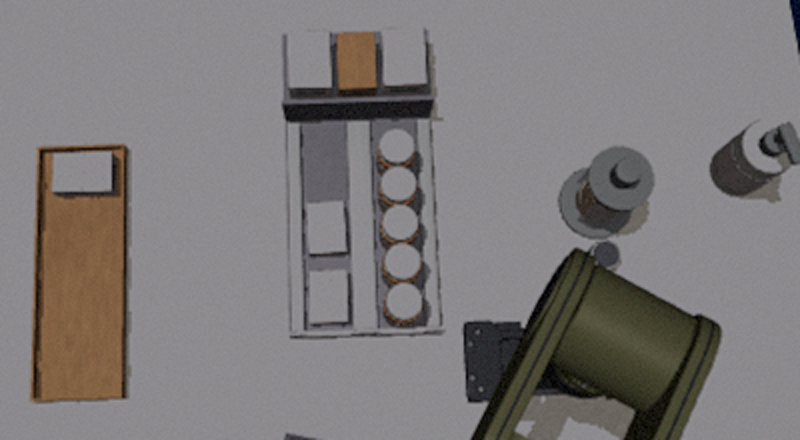

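```bash
python3 - <<'E'
from cell import order
print(order.finish_job())
E
```

```text
the job is handed in; nothing more can be done
None
```

I did the whole job in the order asked and handed it in at about 62 s of the 208 s allowed; no verdict was reported.

- **Bottles:** I drew both older bottles forward, the first against the front lip, then stood the three new ones behind them. In the last top view the five bottles are 43.8 to 44.4 mm apart in one line. They are 44 mm wide, so they are touching to within measuring error.
- **Tape column:** It held one roll at the start, so all three spares went in and none was left over. The top of the stack measured 107.7 mm against the line at 108 mm.
- **Cap:** It is back on, plug down. I pressed it with about 12 N until it stopped moving, at 133.9 mm, about 1 mm above the 132.9 mm at which I first gripped it. In the camera image the flange sits where it did at the start.
- **Other things:** The cartons, gauze box, medicine cup, sanitiser and pen pot look unmoved. I saw no roll get knocked aside.

**Gap closed:** After I placed the fourth bottle, a look showed a gap of about 1 mm in front of it. I closed it by pushing the last bottle home, and a new look confirmed it. No check was left failing.

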